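# Nudge a circuit-board carrier onto its locating pins

## Robot

A 6-joint arm with a two-finger parallel gripper is mounted at the origin on the work surface. World frame = base frame: x ahead of the robot, y to its left, z up, the work surface at z = 0. Lengths are in m, angles in rad, forces in N, time in s.
With the tool pointing down it reaches from about 0.25 to 0.775 m from the base axis. Payload 4 kg.
Tool frame: the origin (TCP) lies between the finger pads; the fingertips stand 25 mm ahead of it and the grasp point (between the pads) lies 6 mm ahead of it (arm.tcp_to_tips is the distance from the TCP to the fingertips, in m); x points along the fingers, z is the direction in which the jaws open and shut, and the axes are right-handed (so a half turn about x gives the same grasp; the last joint's range is limited). The gripper opens to 94 mm and grips with 3 to 60 N. Pads are 16 mm wide; open, the fingers measure 119 mm over their backs; the gripper's body (75 mm by 177 mm) begins 78 mm behind the grasp point.
Start: joints at [1.245, 0.087, 1.371, -0, 1.684, -0.103], TCP at [0.122, 0.536, 0.209] pointing down, gripper open.
Joint ranges: [-3.1, 3.1], [-0.76, 2.03], [0.27, 2.55], [-1.08, 4.22], [0.17, 2.65], [-2.57, 2.57]. Speed limits (rad/s): [2.79, 2.79, 3.14, 3.14, 3.14, 3.14].

## Interface

Orientations are given as a unit quaternion [w, x, y, z].
In Python, from plant import arm gives the robot as it stands. The module is installed in compiled form; this text tells all that it offers.
- The arm moves only by the shell command python3 -m jog 'ROWS' [FORCE]. ROWS is a JSON object of lists of equal length, an entry for each row: "gripper": the closure, from -1 (fully open) to 1 (shut), so that 0 is half open; "offset": the shift along the tool's x, y, z in cm, a list of three; "yaw": the turn about the tool's x in rad. In form: {"gripper": [gripper, ...], "offset": [[tx, ty, tz], ...], "yaw": [yaw, ...]}. A call has exactly 10 rows; each row is the pose to reach, as a shift and turn from the pose commanded when the call began, along the tool's axes at that moment; what a row does not reach only later rows make up. A row lasts 1/8 s, in which the tool goes at most 62.5 mm and 10.7 degrees, less where a joint would pass 70% of its speed; a pose out of reach is approached as far as the arm can. A call with a gripper value outside its range is refused whole. The fingers move at their own pace and stop on an object; FORCE is the grip in N (left out, the last holds). Time passes only in rows, so rows that repeat a pose let the fingers close, or fill a call up. It gives the time, the measured TCP pose, the force and the opening at its end, in the units of the state.
- arm.sense(): the state, without advancing time (a new reading comes with each control period).
- arm.capture(name): name is "scene" or "top" or "wrist"; returns the picture (384x512x3 uint8, red, green, blue); there is no depth.
- arm.calibration(name): a dict with "camera_matrix" (3x3 intrinsics, pixels), "dist_coeffs" ([k1, k2, p1, p2, k3] as OpenCV has them; the pictures are not rectified), "rvec" (rotation vector, rad) and "tvec" (3), from world to camera coordinates, as OpenCV has them. Camera axes: x right, y down, z forward; pixel columns grow to the right and rows downward; lengths in m; the calibration is good to about 2 mm. A picture is of the moment at which its call begins: read the wrist's pose just before it. calibration takes no time and is no camera call; for the wrist camera it gives the pose at the moment of the call.
- arm.job_done(): hands the job in, once; it reports no verdict.
Trained networks look in the newest picture that a camera, given by its name, has taken for a name from the list of things; names that differ only in an ending like _2 or _b are one class to them, and where a whole thing is asked for, a point or a joint stands for the part that bears it (a point fixed in the world has none). Each returns a list of dicts, best first, with "score" (0 to 1); they miss things now and then, are a little off and sometimes report something else, mostly with a low value. They report only what shows in the picture. A call takes as long as a camera call. They do not tell look-alikes from the thing itself.
- arm.search_frame(query, camera): "centre" ([column, row] as shares, 0 to 1, of the picture: columns of its width, rows of its height, amid what is visible of it).
- arm.pinpoint(query, camera): "centre" ([column, row] as shares, 0 to 1, of the picture: columns of its width, rows of its height: a listed point, or the origin of a listed thing).
The state is a dict: "time_s": time; "joint_positions": joint angles; "joint_velocities": joint speeds; "tau": joint torques, N m; "ee_pos": TCP position; "eef_rot": TCP orientation; "contact_force": force on the tool from outside, world axes, zero at the start; "wrist_torque": the same for the moment, N m; "grip_width": opening from 0.0 (shut) to 1.0 (fully open).
Only numpy, scipy, OpenCV 4.12 (cv2) and the standard library are available. Lean on these libraries where they do the work, as an engineer would, in place of code of your own. Each camera call takes 0.05 s, during which the arm holds its last target.

## Task

The board carrier plate has been left riding on top of the two locating pins of the red repair fixture. Nudge it sideways with a fingertip (the fence on the far side helps to line it up) until its two holes drop over the pins and it lies flat on the blue pad. Push gently, do not grip or lift the plate, and leave the jar, the screwdriver and the phone where they are.

Things in the scene. Friction and masses are not known exactly. Their poses are not given: they have to be found in the camera images.
- fixture: Fixed red repair fixture. Origin at bench height, right below the centre of the seated carrier. x points to the fence (away from the robot at yaw 0), y left, z up. Red base x -95..+75, y -145..+145 mm, 10 mm high; blue pad x -85.5..+54.5, y -138..+138 mm, top 12 mm above the bench. The pins stand on the pad at x +30, y -45 and +45 mm; at the start the carrier hides them.
- fence (a point): Middle of the fence's near (working) face, at its top edge, 30 mm above the bench: fixture x +55.5 mm, y 0. The upright red fence, 15 mm thick, runs along the fixture's y over its whole far side. Two white marks on its top at y -90 and +90 mm show where the carrier's two ends lie when it is seated.
- plate: Loose carrier: aluminium plate 110 (x) by 180 (y) by 6 mm, about 0.28 kg, with a green circuit board. Origin at the centre of its underside; x to its far edge, y left, z up out of its top. Through holes at x +30 mm: round at y -45, slot at y +45 mm. Seated, its frame coincides with the fixture's, 12 mm higher. At the start: up to about 14 mm short of the fence, turned up to 0.07 rad, about 16-35 mm too far to the fixture's +y.
- bar_near (a point): Middle of the carrier's near (-x) face, 7.5 mm above its underside. Dark steel clamp bars are flush with the near edge and both ends: these three upright faces are 15 mm tall, for pushing with a fingertip; it slides with a few newtons. Pushed against the fence, the holes are in line with the pins (0.5 mm play); slid on along it the plate drops.
- bar_left (a point): Middle of the carrier's left (+y) end face, 7.5 mm above its underside. At the start the carrier rides on the pin tips: far edge raised (tilted about 0.1 rad), near edge on the pad; seated, it lies flat.
- hole_right (a point): Centre, at the underside, of the carrier's round hole (13 mm).
- hole_left (a point): Centre, at the underside, of the carrier's slot (13 mm by 18 mm).
- pin_right (a point): Tip of the fixture's right (-y) steel pin: 10 mm diameter, round-nosed, 9 mm tall above the pad; belongs in the round hole.
- pin_left (a point): Tip of the fixture's left (+y) pin, the same; belongs in the slot.
- jar: Bystander: closed amber jar with black lid, 44 mm diameter, 45 mm tall, standing to the right of the fixture. Origin at the centre of its underside.
- screwdriver: Bystander: screwdriver with yellow handle, 150 mm long, lying left of the fixture along its own x.
- phone: Bystander: black phone 72 by 148 by 8 mm lying beyond the fence. Origin at the centre of its underside.
Not all that is in view belongs to the job. Of the things that look like the plate, the middle-sized one is meant.

How it is judged:
At the end, for the whole second after the job is handed in: Both holes are over their own pins (round hole within 3.5 mm, slot within 6 mm horizontally), the underside at both holes is within 2 mm of the pad, and the plate lies level within 0.025 rad and at rest (horizontal distance between hole_right and pin_right below 0.0035 m and horizontal distance between hole_left and pin_left below 0.006 m and z of each of hole_right, hole_left in the frame of fixture below 0.014 m and angle between plate's own z axis and vertical below 0.025 rad and linear speed of plate below 0.01 m/s); the robot touches nothing.
It fails at once if the plate is lifted (its centre more than 15 mm above the pad) or tipped up by more than 0.25 rad (z of plate in the frame of fixture above 0.027 m or angle between plate's own z axis and vertical above 0.25 rad).
It fails at once if the fingers press or grip the plate with more than 35 N (contact force between the fingers and plate above 35 N).
It fails at once if the jar is moved more than 15 mm (distance of jar from where it was at the start of the episode above 0.015 m).
It fails at once if the screwdriver is moved more than 15 mm (distance of screwdriver from where it was at the start of the episode above 0.015 m).
It fails at once if the phone is moved more than 15 mm (distance of phone from where it was at the start of the episode above 0.015 m).
It also fails if it takes over 54 s, if anything falls off the work surface, if the arm or the gripper's body presses on something with over 40 N, if the wrist force passes 120 N, or if a joint passes its speed limit or range.

## Working session

There is one attempt and no reset: what is moved stays moved. The work goes in short steps, Python scripts to look and compute and a shell command to move; the robot and the scene stay as the last step left them, time stands still between calls to the robot, and variables do not carry over. Pictures are saved under pics/ and viewed, and the job is handed in when it is done.

```bash
mkdir -p pics; cat > h.py <<'E'
import cv2,numpy as np
from plant import arm
def cap(c,n):
    im=arm.capture(c); cv2.imwrite(f'pics/{n}.png',cv2.cvtColor(im,cv2.COLOR_RGB2BGR)); return im
def cal(c):
    k=arm.calibration(c); return [np.array(k[q],float) for q in('camera_matrix','dist_coeffs','rvec','tvec')]
def ray(c,px,z):
    K,d,r,t=cal(c); R=cv2.Rodrigues(r)[0]; t=t.reshape(3)
    u=cv2.undistortPoints(np.array([[px]],float),K,d)[0,0]; v=R.T@np.array([u[0],u[1],1]); o=-R.T@t
    return o+v*(z-o[2])/v[2]
def proj(c,P):
    K,d,r,t=cal(c); return cv2.projectPoints(np.array(P,float).reshape(-1,3),r,t,K,d)[0][:,0]
def pin(q,c,n=4):
    return [(round(e['score'],2),np.array(e['centre'])*[512,384]) for e in arm.pinpoint(q,c)[:n]]
E
python3 - <<'E'
from h import *
for c in('scene','top','wrist'): cap(c,c+'0')
for q,z in(('fixture',0),('fence',.03),('plate',.02),('bar_near',.02),('bar_left',.025),('jar',0),('screwdriver',.01),('phone',0)):
    for s,p in pin(q,'top'): print(q,s,p.round(1),ray('top',p,z).round(4))
s=arm.sense();print(s['time_s'],s['ee_pos'],s['eef_rot'],s['contact_force'])
E
```

```text
fence 0.77 [296.8 162.4] [ 0.6389 -0.0271  0.03  ]
fence 0.27 [311.5 169.2] [ 0.6179 -0.0717  0.03  ]
plate 0.94 [146.3 243.4] [0.3943 0.4301 0.02  ]
plate 0.91 [294.2 186.1] [ 0.5673 -0.0191  0.02  ]
plate 0.75 [288.8 262.6] [ 0.3357 -0.0008  0.02  ]
plate 0.35 [312.5 167.2] [ 0.6254 -0.076   0.02  ]
bar_near 0.97 [303.9 200.1] [ 0.5243 -0.0484  0.02  ]
bar_near 0.74 [157.9 263.7] [0.3334 0.3938 0.02  ]
bar_near 0.62 [291.9 274.3] [ 0.3009 -0.0098  0.02  ]
bar_left 0.87 [184.7 224.5] [0.4512 0.3133 0.025 ]
bar_left 0.73 [268.3 192.6] [0.5471 0.0602 0.025 ]
bar_left 0.66 [306.6 251.2] [ 0.3698 -0.0543  0.025 ]
jar 0.53 [364.8 167.9] [ 0.6257 -0.2418  0.    ]
screwdriver 0.67 [205.2 206.3] [0.5069 0.2534 0.01  ]
screwdriver 0.46 [300.6 201. ] [ 0.5223 -0.039   0.01  ]
phone 0.62 [274.1 136.9] [0.7242 0.0408 0.    ]
phone 0.42 [312.9 166.7] [ 0.6298 -0.0794  0.    ]
0.55 [0.12156155 0.53641424 0.20890347] [ 0.55252031 -0.44129807  0.55246021  0.44132192] [-0.45284365  0.08256024 -0.98833843]
```

View pics/top0.png

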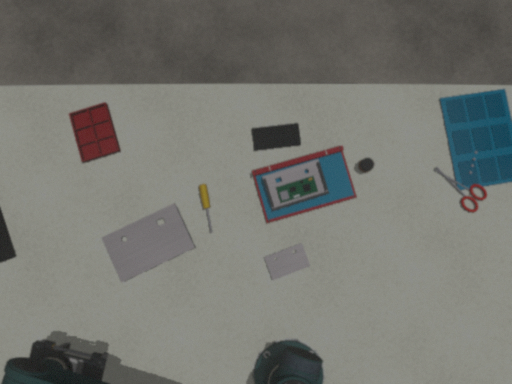

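View pics/scene0.png

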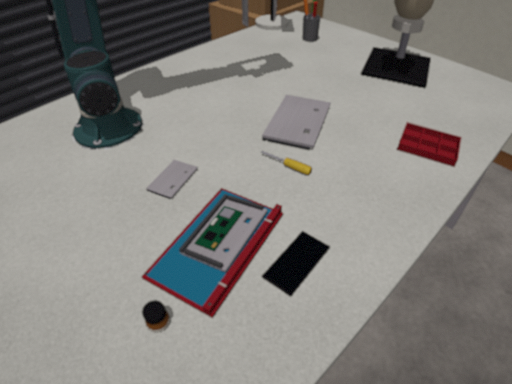

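View pics/wrist0.png

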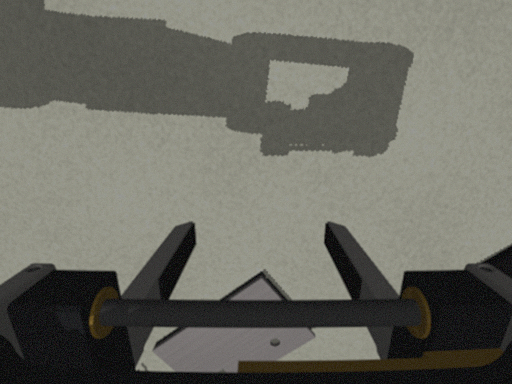

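```bash
python3 - <<'E'
from h import *
im=cv2.imread('pics/top0.png'); c=cv2.resize(im[120:290,90:380],None,fx=2.7,fy=2.7,interpolation=cv2.INTER_CUBIC); cv2.imwrite('pics/crop0.png',c); 
hsv=cv2.cvtColor(im,cv2.COLOR_BGR2HSV)
m=((hsv[...,1]>120)&(hsv[...,2]>60)).astype(np.uint8); m[:, :240]=0; m[:,360:]=0; m[:140]=0;m[230:]=0
cs=cv2.findContours(m,0,2)[0]; k=max(cs,key=cv2.contourArea); r=cv2.minAreaRect(k); b=cv2.boxPoints(r); print(r)
for p in b: print(p, ray('top',p,.01).round(4), ray('top',p,.03).round(4))
E
```

```text
((304.0322265625, 185.11196899414062), (43.797054290771484, 87.59410858154297), 73.94001770019531)
[255.88637 176.18427] [0.5993 0.098  0.01  ] [0.5969 0.0978 0.03  ]
[340.06192 151.9519 ] [ 0.6744 -0.1635  0.01  ] [ 0.671  -0.1602  0.03  ]
[352.1781  194.03967] [ 0.5432 -0.1984  0.01  ] [ 0.5415 -0.1946  0.03  ]
[268.00253 218.27203] [0.4697 0.0612 0.01  ] [0.4691 0.0615 0.03  ]
```

View pics/crop0.png

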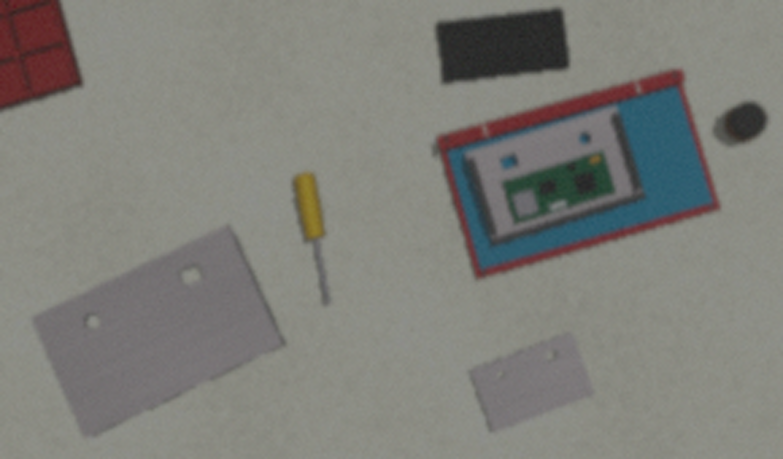

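```bash
cat >> h.py <<'E'
from scipy.spatial.transform import Rotation as Ro
def tool():
    s=arm.sense(); q=s['eef_rot']; return np.array(s['ee_pos']),Ro.from_quat([q[1],q[2],q[3],q[0]]).as_matrix(),s
def off(target):  # cm in tool axes
    p,R,s=tool(); return (R.T@(np.array(target)-p)*100).round(2)
E
python3 - <<'E'
from h import *
p,R,s=tool(); print(R.round(3))
K,d,r,t=cal('wrist');Rc=cv2.Rodrigues(r)[0];o=-Rc.T@t.reshape(3); print('cam in tool',R.T@(o-p), 'axes in tool\n',(R.T@Rc.T).round(3)); print(K)
for sg in (1,-1):
    zd=sg*np.array([-np.sin(.28),np.cos(.28),0]); zt=R.T@zd; print(sg,'turn about x', np.arctan2(-zt[1],zt[2]))
print(off([.50,-.07,.24]), s['joint_positions'])
E
```

```text
[[ 0.    -0.975  0.221]
 [ 0.     0.221  0.975]
 [-1.    -0.     0.   ]]
cam in tool [-0.17538338  0.08366999  0.00080687] axes in tool
 [[-0.001 -0.281  0.96 ]
 [ 0.001 -0.96  -0.281]
 [ 1.     0.001  0.001]]
[[268.15076508   0.         259.69724373]
 [  0.         268.15076508 193.78556418]
 [  0.           0.           1.        ]]
1 turn about x -0.5028212062289038
-1 turn about x 2.6387714473608894
[ -3.11 -50.31 -50.78] [ 1.24486414e+00  8.71990257e-02  1.37070579e+00 -1.76534049e-05
  1.68359810e+00 -1.03112975e-01]
```

```bash
python3 -c "
from h import *
print(off([.629,-.034,.16]))"
```

```text
[  4.89 -62.09 -44.42]
```

```bash
python3 -m jog '{"gripper":[1,1,1,1,1,1,1,1,1,1],"offset":[[0,-4,-3],[0.5,-8,-6],[1,-13,-9],[1.5,-18,-13],[2,-23,-17],[2.5,-28,-20],[3,-33,-24],[3.5,-38,-27],[4,-43,-31],[4.5,-48,-34]],"yaw":[-0.05,-0.1,-0.15,-0.2,-0.25,-0.3,-0.35,-0.4,-0.45,-0.5]}'; python3 -c "
from h import *
print(off([.629,-.034,.16]),tool()[1].round(3))"
```

```text
time_s: 1.8
ee_pos: [0.5157, 0.0969, 0.1642]
eef_rot: [-0.426, 0.565, -0.426, -0.564]
contact_force: [-0.0, 1.0, 0.3]
grip_width: 0.007
[  0.42  -7.3  -15.7 ] [[ 0.001 -0.962 -0.275]
 [ 0.    -0.275  0.962]
 [-1.    -0.001  0.   ]]
```

```bash
python3 -m jog '{"gripper":[1,1,1,1,1,1,1,1,1,1],"offset":[[0.1,-2,-4],[0.2,-4,-8],[0.4,-6,-12],[0.4,-7.3,-15.7],[0.4,-7.3,-15.7],[0.4,-7.3,-15.7],[0.4,-7.3,-15.7],[0.4,-7.3,-15.7],[0.4,-7.3,-15.7],[0.4,-7.3,-15.7]],"yaw":[0,0,0,0,0,0,0,0,0,0]}'; python3 - <<'E'
from h import *
im=cap('wrist','w1')
for q,z in(('fixture',0),('fence',.03),('plate',.018),('bar_near',.02),('bar_left',.025),('hole_left',.02),('hole_right',.02)):
    for s,p in pin(q,'wrist',2): print(q,s,p.round(1),ray('wrist',p,z).round(4))
E
```

```text
time_s: 3.05
ee_pos: [0.6276, -0.0319, 0.16]
eef_rot: [-0.426, 0.564, -0.426, -0.564]
contact_force: [-0.4, 0.2, -1.0]
grip_width: 0.004
fence 0.83 [255.8 195.7] [ 0.637  -0.0326  0.03  ]
plate 0.63 [279.3 142.4] [ 0.5703 -0.023   0.018 ]
bar_near 0.71 [281.9  95.6] [ 0.52   -0.0355  0.02  ]
bar_left 0.63 [356.3 145.1] [0.5481 0.0626 0.025 ]
bar_left 0.32 [281.2 144.1] [ 0.5711 -0.0211  0.025 ]
hole_left 0.85 [317.7 171.8] [0.5908 0.0313 0.02  ]
hole_right 0.63 [241.5 170.1] [ 0.6139 -0.0571  0.02  ]
```

View pics/w1.png

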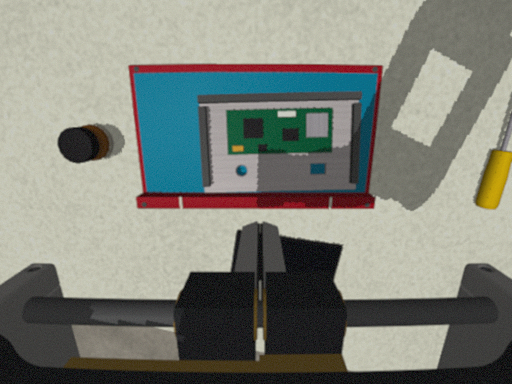

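```bash
python3 - <<'E'
import cv2
im=cv2.imread('pics/w1.png'); cv2.imwrite('pics/w1c.png',cv2.resize(im[55:215,120:390],None,fx=2.9,fy=2.9,interpolation=cv2.INTER_CUBIC))
E
```

```text
(no output)
```

View pics/w1c.png

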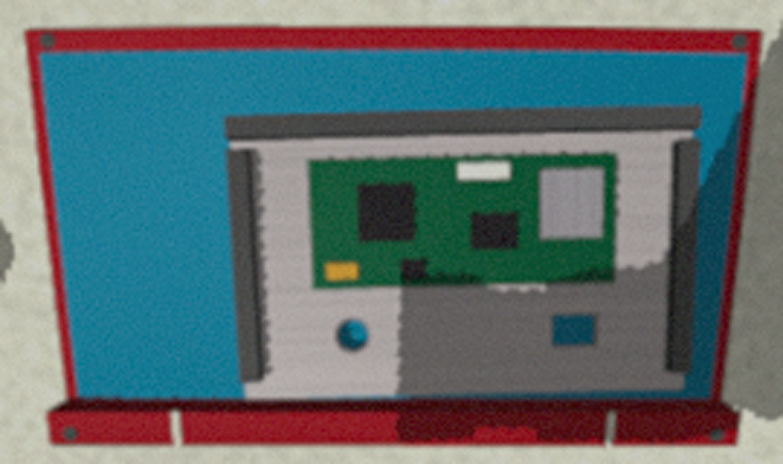

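```bash
cat > fit.py <<'E'
from h import *
from scipy.optimize import least_squares
def fitfix(obs,c='wrist'): # obs list of (px,(x,y,z))
    P=np.array([o[1] for o in obs])/1000; U=np.array([o[0] for o in obs])
    def T(v): 
        R=Ro.from_euler('z',v[2]).as_matrix(); return P@R.T+[v[0],v[1],0]
    s=least_squares(lambda v:(proj(c,T(v))-U).ravel(),[.58,-.048,.28],loss='soft_l1'); return s.x,(proj(c,T(s.x))-U)
def fitplate(obs,F,c='wrist'): # plate in fixture: x,y,yaw,pitch, near bottom edge on pad
    P=np.array([o[1] for o in obs])/1000; U=np.array([o[0] for o in obs]); RF=Ro.from_euler('z',F[2]).as_matrix()
    def T(v):
        R=Ro.from_euler('zy',[v[2],-v[3]]).as_matrix() if 0 else Ro.from_euler('z',v[2]).as_matrix()@Ro.from_euler('y',-v[3]).as_matrix()
        Q=P@R.T+[v[0],v[1],.012+.055*np.sin(v[3])]
        return Q@RF.T+[F[0],F[1],0]
    s=least_squares(lambda v:(proj(c,T(v))-U).ravel()/1,[0,.02,0,.08],x_scale=[.01,.01,.1,.1]); return s.x,(proj(c,T(s.x))-U)
E
python3 - <<'E'
from fit import *
q=lambda u,v:(u/2.9+120-.33,v/2.9+55-.33)
F,r=fitfix([(q(27,31),(-95,-145,10)),(q(760,31),(-95,145,10)),(q(41,52),(-85.5,-138,12)),(q(748,52),(-85.5,138,12)),(q(52,443),(70.5,-145,30)),(q(737,443),(70.5,145,30)),(q(176,428),(63,-90,30)),(q(611,428),(63,90,30))])
print(F,r.round(1).tolist())
v,r=fitplate([(q(226,118),(-55,-90,15)),(q(701,106),(-55,90,15)),(q(352,334),(30,-45,6)),(q(575,330),(30,45,6)),(q(245,399),(55,-90,6)),(q(685,388),(55,90,6))],F)
print(v.round(4),r.round(1).tolist())
p,R,s=tool(); RF=Ro.from_euler('z',F[2]).as_matrix(); print('tcp in fix',RF.T@(p-[F[0],F[1],0]), 'tool yaw err', RF.T@R)
np.save('F.npy',F)
E
```

```text
[ 0.58512204 -0.04775573  0.27698812] [[-2.1, -1.5], [2.3, -1.3], [-0.7, -0.1], [0.2, 0.1], [-1.1, 1.1], [1.0, 1.3], [0.4, 0.5], [0.1, 0.6]]
[-0.006   0.0277  0.0259  0.0943] [[-0.8, -0.7], [0.5, -0.4], [0.4, 0.7], [0.2, 0.2], [0.4, 0.1], [-0.5, 0.3]]
tcp in fix [0.04520574 0.00320783 0.15984883] tool yaw err [[-2.18323181e-06 -9.99999991e-01 -1.32877623e-04]
 [ 1.12962206e-04 -1.32877869e-04  9.99999985e-01]
 [-9.99999994e-01  2.16822163e-06  1.12962495e-04]]
```

```bash
python3 -m jog '{"gripper":[1,1,1,1,1,1,1,1,1,1],"offset":[[0,4,1],[0,8,2],[0,12,2.3],[2,13.3,2.3],[5,13.3,2.3],[8,13.3,2.3],[10,13.3,2.3],[11.5,13.3,2.3],[11.8,13.3,2.3],[11.8,13.3,2.3]],"yaw":[0,0,0,0,0,0,0,0,0,0]}'; python3 - <<'E'
from h import *
F=np.load('F.npy');p,R,s=tool(); RF=Ro.from_euler('z',F[2]).as_matrix(); print('tcp in fix',RF.T@(p-[F[0],F[1],0]),RF.T@s['contact_force'])
cap('wrist','w2')
E
```

```text
time_s: 4.7
ee_pos: [0.494, -0.0466, 0.0424]
eef_rot: [-0.426, 0.565, -0.426, -0.564]
contact_force: [-1.0, -0.6, 0.3]
grip_width: 0.005
tcp in fix [-0.08737244  0.02599733  0.04240024] [-1.08539182 -0.34361157  0.28161436]
```

View pics/w2.png

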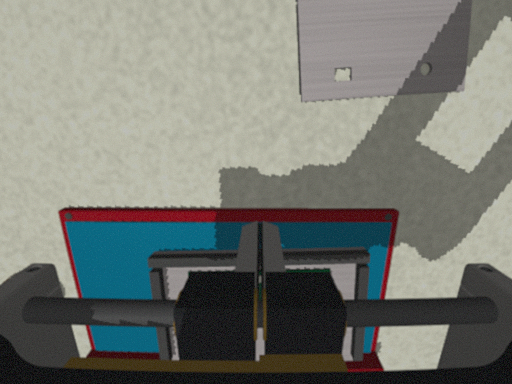

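```bash
cat > st.py <<'E'
from h import *
F=np.load('F.npy');p,R,s=tool(); RF=Ro.from_euler('z',F[2]).as_matrix(); print('tcp in fix mm',(1000*RF.T@(p-[F[0],F[1],0])).round(1),'F fix',(RF.T@s['contact_force']).round(1))
E
python3 -m jog '{"gripper":[1,1,1,1,1,1,1,1,1,1],"offset":[[0,-0.5,0],[0,-1.0,0],[0,-1.3,0],[0,-1.5,0],[0,-1.6,0],[0,-1.7,0],[0,-1.8,0],[0,-1.9,0],[0,-2.0,0],[0,-2.1,0]],"yaw":[0,0,0,0,0,0,0,0,0,0]}'; python3 st.py
```

```text
time_s: 6.0
ee_pos: [0.5138, -0.0408, 0.0419]
eef_rot: [0.426, -0.564, 0.426, 0.564]
contact_force: [-0.3, 0.9, 0.7]
grip_width: 0.006
tcp in fix mm [-66.7  26.2  41.9] F fix [-0.   0.9  0.7]
```

```bash

python3 -m jog '{"gripper":[1,1,1,1,1,1,1,1,1,1],"offset":[[0,-0.05,0],[0,-0.1,0],[0,-0.15,0],[0,-0.2,0],[0,-0.25,0],[0,-0.3,0],[0,-0.35,0],[0,-0.4,0],[0,-0.4,0],[0,-0.4,0]],"yaw":[0,0,0,0,0,0,0,0,0,0]}'; python3 st.py; python3 - <<'E'
from h import *
for c in ('top','scene','wrist'): cap(c,c+'3')
a=cv2.imread('pics/top3.png')[140:230,240:370]; b=cv2.imread('pics/wrist3.png')[200:384,40:420]
cv2.imwrite('pics/c3.png',cv2.resize(a,None,fx=5,fy=5,interpolation=cv2.INTER_CUBIC)); cv2.imwrite('pics/d3.png',cv2.resize(b,None,fx=2,fy=2,interpolation=cv2.INTER_CUBIC))
E
```

```text
time_s: 7.25
ee_pos: [0.5175, -0.0397, 0.0418]
eef_rot: [0.426, -0.564, 0.426, 0.564]
contact_force: [1.1, -0.8, 0.9]
grip_width: 0.004
tcp in fix mm [-62.8  26.3  41.8] F fix [ 0.9 -1.1  0.9]
```

View pics/c3.png

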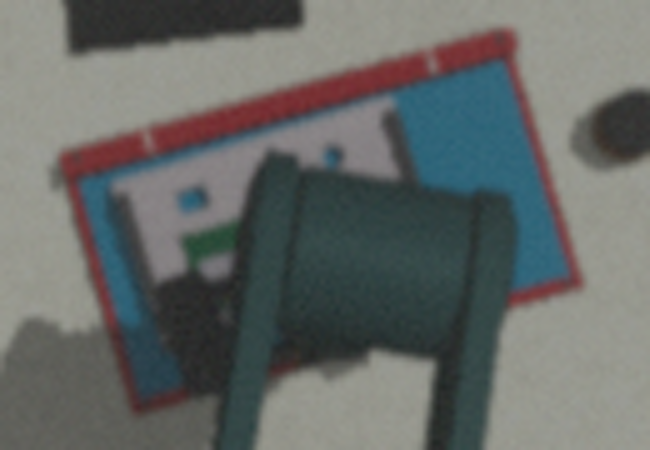

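View pics/d3.png

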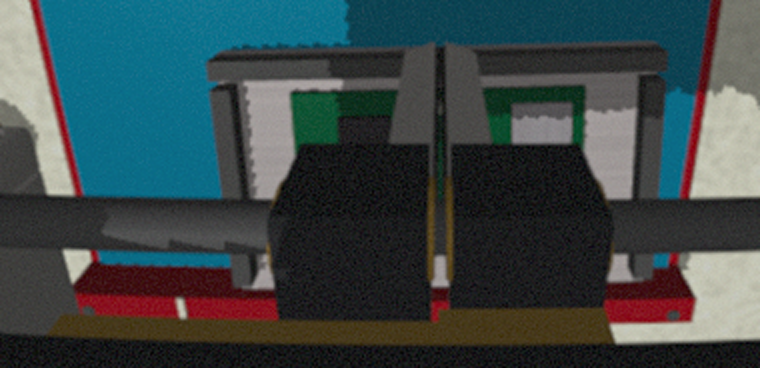

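```bash

python3 -m jog '{"gripper":[1,1,1,1,1,1,1,1,1,1],"offset":[[0,-0.05,0],[0,-0.1,0],[0,-0.15,0],[0,-0.2,0],[0,-0.25,0],[0,-0.3,0],[0,-0.35,0],[0,-0.4,0],[0,-0.4,0],[0,-0.4,0]],"yaw":[0,0,0,0,0,0,0,0,0,0]}'; python3 st.py; python3 - <<'E'
from h import *
for c in ('top','wrist'): cap(c,c+'4')
a=cv2.imread('pics/top4.png')[140:230,240:370]; b=cv2.imread('pics/wrist4.png')[200:384,40:420]
cv2.imwrite('pics/c4.png',cv2.resize(a,None,fx=5,fy=5,interpolation=cv2.INTER_CUBIC)); cv2.imwrite('pics/d4.png',cv2.resize(b,None,fx=2,fy=2,interpolation=cv2.INTER_CUBIC))
E
```

```text
time_s: 8.65
ee_pos: [0.5214, -0.0386, 0.0418]
eef_rot: [0.426, -0.564, 0.426, 0.564]
contact_force: [-1.4, -0.1, 0.3]
grip_width: 0.008
tcp in fix mm [-58.8  26.2  41.8] F fix [-1.4  0.3  0.3]
```

View pics/c4.png

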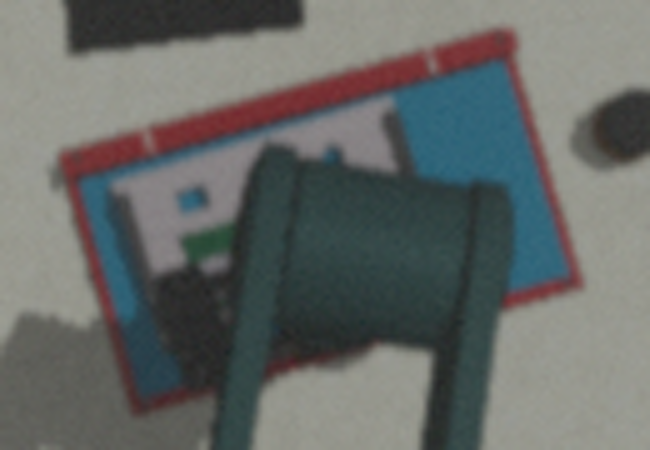

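View pics/d4.png

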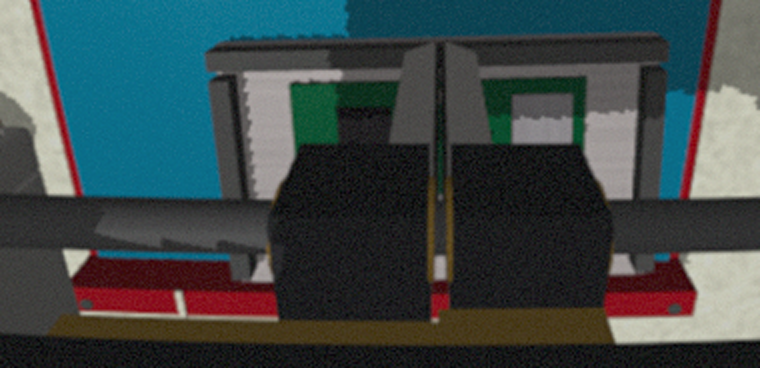

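```bash
python3 - <<'E'
from h import *
import cv2
F=np.load('F.npy');RF=Ro.from_euler('z',F[2]).as_matrix()
p,R,s=tool()
for z in (-.0,): pass
for dx in (-8,8):
  for dz in (-12.5,12.5):
    P=p+R@np.array([.025,-dx/1000,dz/1000]); print(dx,dz,proj('wrist',P).round(1))
def fx(px,z): return (1000*RF.T@(ray('wrist',px,z)-[F[0],F[1],0])).round(1)
# wrist4 bar corners outer
for px in ((40+208/2,200+50/2),(40+660/2,200+38/2)): print(fx(px,.012),fx(px,.027))
im=cv2.imread('pics/wrist4.png'); cv2.imwrite('pics/e4.png',cv2.resize(im[205:275,190:330],None,fx=5,fy=5,interpolation=cv2.INTER_CUBIC))
im=cv2.imread('pics/scene3.png'); cv2.imwrite('pics/s3.png',cv2.resize(im[170:320,130:300],None,fx=4,fy=4,interpolation=cv2.INTER_CUBIC)); cap('scene','scene4');im=cv2.imread('pics/scene4.png'); cv2.imwrite('pics/s4.png',cv2.resize(im[170:320,130:300],None,fx=4,fy=4,interpolation=cv2.INTER_CUBIC))
E
```

```text
-8 -12.5 [[242.  213.4]]
-8 12.5 [[273.4 213.4]]
8 -12.5 [[242.4 231.9]]
8 12.5 [[273.1 231.9]]
[-54.5 -68.5  12. ] [-60.9 -61.5  27. ]
[-60.  119.1  12. ] [-66.  112.4  27. ]
```

View pics/e4.png

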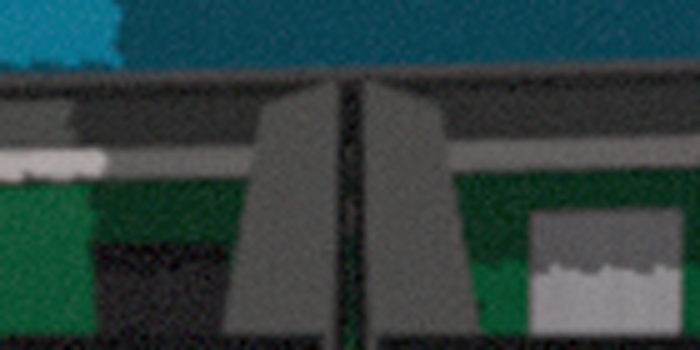

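View pics/s4.png

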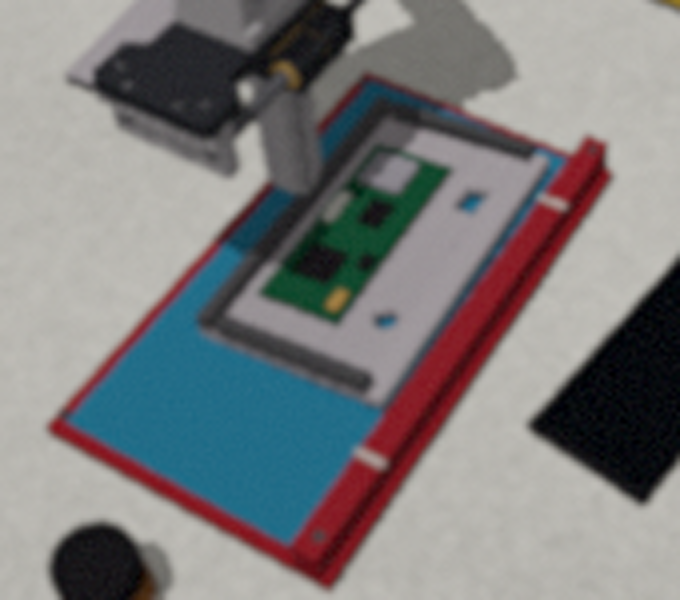

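```bash
python3 - <<'E'
from h import *
F=np.load('F.npy');RF=Ro.from_euler('z',F[2]).as_matrix()
p,R,s=tool()
im=cv2.resize(cv2.imread('pics/scene4.png')[170:320,130:300],None,fx=4,fy=4,interpolation=cv2.INTER_CUBIC)
def dot(P,col):
    u=(proj('scene',P)[0]-[130,170])*4+2; cv2.circle(im,tuple(int(a) for a in u),3,col,-1); 
for dx in (-8,8):
  for dz in (-12.5,12.5):
    dot(p+R@np.array([.025,-dx/1000,dz/1000]),(0,255,255))
def f(x,y,z): return RF@np.array([x,y,z])/1000+[F[0],F[1],0]
for q in ((-95,-145,10),(-95,145,10),(70.5,-145,30),(70.5,145,30),(63,-90,30),(63,90,30)): dot(f(*q),(255,0,255))
Rp=Ro.from_euler('z',.0259).as_matrix()@Ro.from_euler('y',-.0943).as_matrix()
for q in ((-55,-90,15),(-55,90,15),(55,-90,6),(55,90,6),(30,45,6),(30,-45,6)):
    w=Rp@np.array(q)+[-6,27.7,12+55*np.sin(.0943)]; dot(f(*w),(0,255,0))
cv2.imwrite('pics/s4b.png',im)
E
```

```text
(no output)
```

View pics/s4b.png

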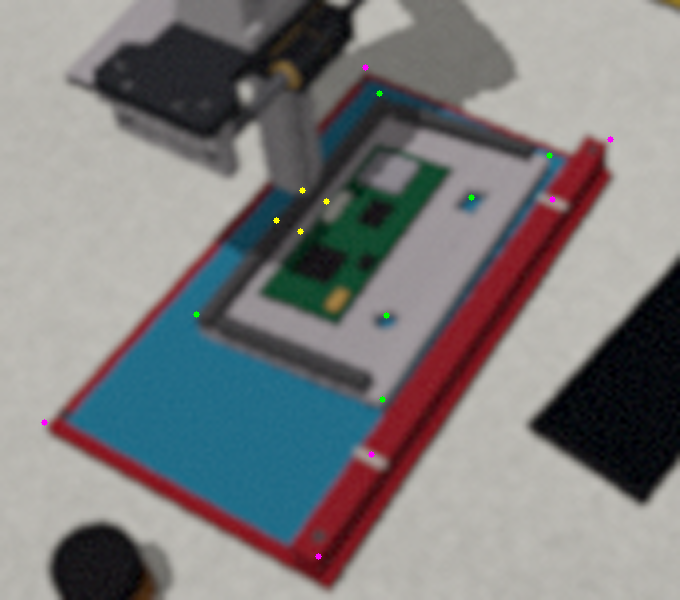

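```bash
python3 - <<'E'
from h import *
F=np.load('F.npy');RF=Ro.from_euler('z',F[2]).as_matrix()
def fx(px,z): return (1000*RF.T@(ray('wrist',px,z)-[F[0],F[1],0])).round(1)
for px in ((255,221),(243,226),(260,219.5)): print([fx(px,z).tolist() for z in (.012,.017,.022,.027,.032)])
im=cv2.imread('pics/scene4.png'); im=np.clip(im[190:240,160:250].astype(float)*1.6,0,255).astype(np.uint8);cv2.imwrite('pics/s4c.png',cv2.resize(im,None,fx=8,fy=8,interpolation=cv2.INTER_CUBIC))
im=cv2.imread('pics/wrist4.png'); im=np.clip(im[205:275,190:330].astype(float)*2.2,0,255).astype(np.uint8);cv2.imwrite('pics/e4b.png',cv2.resize(im,None,fx=5,fy=5,interpolation=cv2.INTER_CUBIC))
E
```

```text
[[-58.3, 24.0, 12.0], [-60.4, 24.1, 17.0], [-62.4, 24.1, 22.0], [-64.5, 24.2, 27.0], [-66.5, 24.3, 32.0]]
[[-53.9, 14.0, 12.0], [-56.0, 14.3, 17.0], [-58.2, 14.7, 22.0], [-60.3, 15.0, 27.0], [-62.5, 15.3, 32.0]]
[[-59.7, 28.1, 12.0], [-61.7, 28.1, 17.0], [-63.7, 28.0, 22.0], [-65.7, 28.0, 27.0], [-67.7, 28.0, 32.0]]
```

View pics/s4c.png

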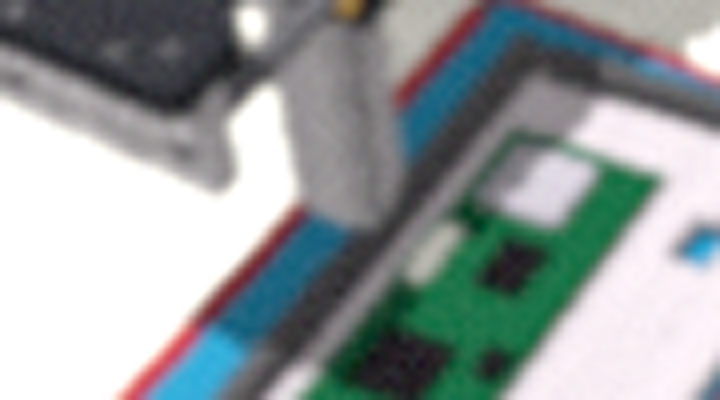

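View pics/e4b.png

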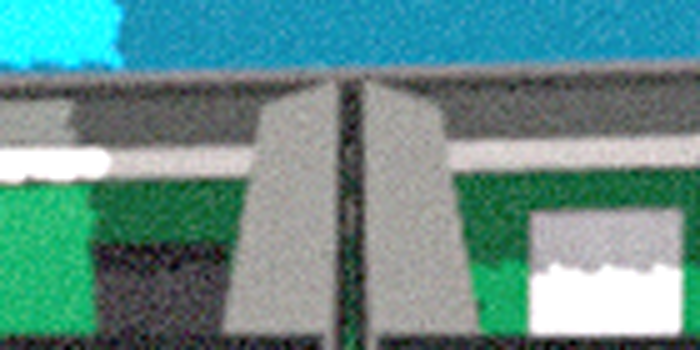

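```bash
python3 - <<'E'
from h import *
print(arm.tcp_to_tips, arm.sense()['grip_width'],[a for a in dir(arm) if a[0]!='_'])
print(pin('bar_near','wrist',2))
E
```

```text
0.025 0.005667095630870952 ['IKError', 'calibration', 'capture', 'job_done', 'pinpoint', 'search_frame', 'sense', 'tcp_to_tips']
[(0.57, array([259.6864, 221.184 ]))]
```

```bash
python3 - <<'E'
from h import *
p,R,s=tool()
for a in (.025,.02,.015,.01,.005):
    print(a,[proj('scene',p+R@np.array([a,y,z]))[0].round(1).tolist() for y,z in ((.008,-.0125),(-.008,-.0125),(.008,.0125),(-.008,.0125))],[proj('wrist',p+R@np.array([a,y,z]))[0].round(1).tolist() for y,z in ((.008,-.0125),(.008,.0125))])
E
python3 -m jog '{"gripper":[1,1,1,1,1,1,1,1,1,1],"offset":[[0,0.4,0],[0,0.8,0],[0,1.2,0],[0,1.6,0],[0,2.0,0],[0,2.4,0],[0.2,2.4,0],[0.2,2.4,0],[0.2,2.4,0],[0.2,2.4,0]],"yaw":[0,0,0,0,0,0,0,0,0,0]}'; python3 st.py; python3 - <<'E'
from h import *
cap('scene','scene5')
im=cv2.imread('pics/scene5.png'); im=np.clip(im[180:250,150:260].astype(float)*1.6,0,255).astype(np.uint8);im=cv2.resize(im,None,fx=7,fy=7,interpolation=cv2.INTER_CUBIC)
p,R,s=tool()
for y,z in ((.008,-.0125),(-.008,-.0125),(.008,.0125),(-.008,.0125)):
    u=(proj('scene',p+R@np.array([.025,y,z]))[0]-[150,180])*7+3; cv2.circle(im,tuple(int(a) for a in u),3,(0,255,255),-1)
cv2.imwrite('pics/s5.png',im)
E
```

```text
0.025 [[198.6, 224.6], [204.6, 227.4], [205.1, 217.1], [211.1, 219.8]] [[242.0, 213.4], [273.4, 213.4]]
0.02 [[198.3, 223.1], [204.3, 225.9], [204.9, 215.6], [210.9, 218.3]] [[241.6, 215.7], [273.8, 215.7]]
0.015 [[198.0, 221.6], [204.1, 224.4], [204.6, 214.1], [210.7, 216.8]] [[241.2, 218.0], [274.1, 218.1]]
0.01 [[197.8, 220.1], [203.9, 222.8], [204.4, 212.6], [210.4, 215.2]] [[240.8, 220.5], [274.4, 220.5]]
0.005 [[197.5, 218.6], [203.6, 221.3], [204.2, 211.0], [210.2, 213.7]] [[240.3, 223.1], [274.8, 223.1]]
time_s: 10.1
ee_pos: [0.4984, -0.0451, 0.0399]
eef_rot: [0.426, -0.564, 0.426, 0.564]
contact_force: [1.0, 0.3, 0.9]
grip_width: 0.006
tcp in fix mm [-82.7  26.2  39.9] F fix [ 1.1 -0.   0.9]
```

View pics/s5.png

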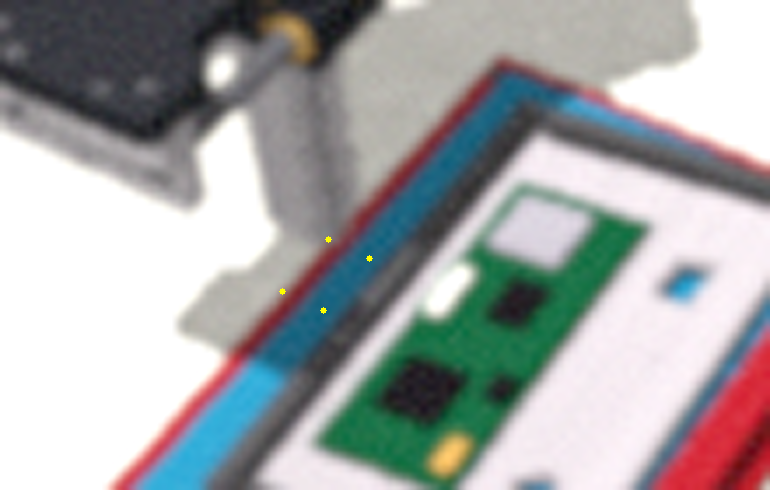

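```bash
python3 -m jog '{"gripper":[1,1,1,1,1,1,1,1,1,1],"offset":[[0.05,0,0],[0.1,0,0],[0.15,0,0],[0.2,0,0],[0.25,0,0],[0.3,0,0],[0.35,0,0],[0.35,0,0],[0.35,0,0],[0.35,0,0]],"yaw":[0,0,0,0,0,0,0,0,0,0]}'; python3 st.py
```

```text
time_s: 11.4
ee_pos: [0.4983, -0.0452, 0.0364]
eef_rot: [-0.426, 0.564, -0.426, -0.564]
contact_force: [0.6, 0.1, -0.1]
grip_width: 0.007
tcp in fix mm [-82.8  26.2  36.4] F fix [ 0.6 -0.  -0.1]
```

```bash
python3 -m jog '{"gripper":[1,1,1,1,1,1,1,1,1,1],"offset":[[0.05,0,0],[0.1,0,0],[0.15,0,0],[0.2,0,0],[0.25,0,0],[0.3,0,0],[0.3,0,0],[0.3,0,0],[0.3,0,0],[0.3,0,0]],"yaw":[0,0,0,0,0,0,0,0,0,0]}'; python3 st.py;python3 - <<'E'
from h import *
cap('scene','scene6');cap('wrist','w6')
im=cv2.imread('pics/scene6.png'); im=np.clip(im[180:250,150:260].astype(float)*1.6,0,255).astype(np.uint8);im=cv2.resize(im,None,fx=7,fy=7,interpolation=cv2.INTER_CUBIC)
cv2.imwrite('pics/s6.png',im)
im=cv2.imread('pics/w6.png'); im=np.clip(im[195:275,190:330].astype(float)*2.2,0,255).astype(np.uint8);cv2.imwrite('pics/e6.png',cv2.resize(im,None,fx=5,fy=5,interpolation=cv2.INTER_CUBIC))
E
```

```text
time_s: 12.65
ee_pos: [0.4984, -0.0452, 0.0334]
eef_rot: [-0.426, 0.564, -0.426, -0.564]
contact_force: [-0.4, 0.4, -0.3]
grip_width: 0.005
tcp in fix mm [-82.8  26.2  33.4] F fix [-0.3  0.5 -0.3]
```

View pics/s6.png

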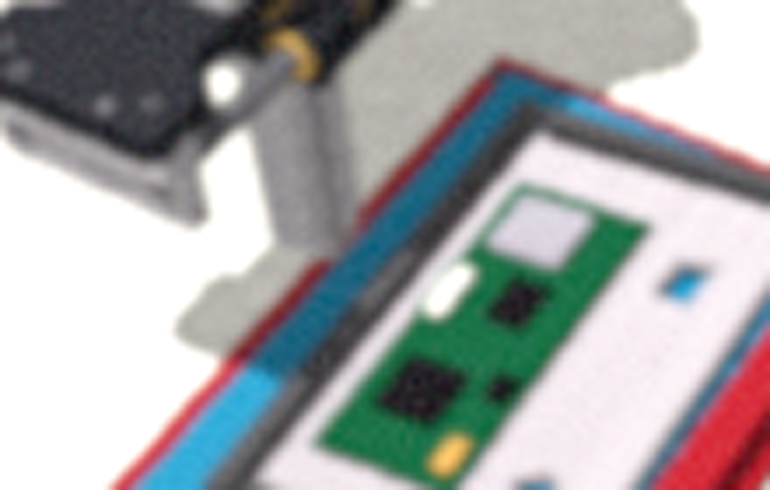

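View pics/e6.png

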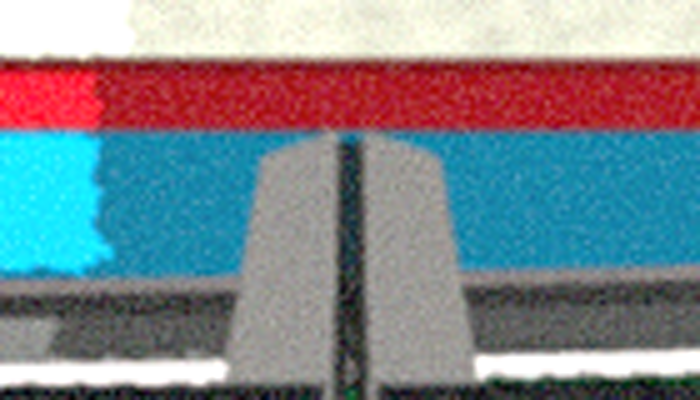

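```bash
python3 - <<'E'
from h import *
F=np.load('F.npy');RF=Ro.from_euler('z',F[2]).as_matrix()
def pm(c):
    K,d,r,t=cal(c); return K,d,np.hstack([cv2.Rodrigues(r)[0],t.reshape(3,1)])
p,R,s=tool()
for a,b in (((243,226.4),(190,214.3)),((243,226.4),(190,213)),((243,226.4),(190,215.5))):
    n=[]
    for c,u in (('wrist',a),('scene',b)):
        K,d,P=pm(c); n.append((cv2.undistortPoints(np.array([[u]],float),K,d).reshape(2,1),P))
    X=cv2.triangulatePoints(n[0][1],n[1][1],n[0][0],n[1][0]); X=X[:3,0]/X[3]; print(X.round(4),'tool mm',(R.T@(X-p)*1000).round(1), proj('wrist',X),proj('scene',X))
E
```

```text
[ 0.4937 -0.0563  0.0343] tool mm [-1.   7.5 -9.5] [[244.00890919 227.11671403]] [[189.65177389 214.47723751]]
[ 0.4928 -0.0559  0.0371] tool mm [-3.7  8.2 -8.8] [[244.77571435 227.66712832]] [[189.39402627 213.30797567]]
[ 0.4946 -0.0568  0.0318] tool mm [  1.5   6.8 -10.2] [[243.31675045 226.62407975]] [[189.88954047 215.55629564]]
```

```bash
python3 -m jog '{"gripper":[1,1,1,1,1,1,1,1,1,1],"offset":[[0.1,0,0],[0.2,0,0],[0.3,0,0],[0.4,0,0],[0.5,0,0],[0.6,0,0],[0.7,0,0],[0.8,0,0],[0.9,0,0],[0.9,0,0]],"yaw":[0,0,0,0,0,0,0,0,0,0]}'; python3 st.py;python3 - <<'E'
from h import *
cap('scene','scene7')
im=cv2.imread('pics/scene7.png'); im=np.clip(im[180:250,150:260].astype(float)*1.6,0,255).astype(np.uint8);im=cv2.resize(im,None,fx=7,fy=7,interpolation=cv2.INTER_CUBIC)
cv2.imwrite('pics/s7.png',im)
E
```

```text
time_s: 14.0
ee_pos: [0.4982, -0.0452, 0.0242]
eef_rot: [0.426, -0.564, 0.426, 0.564]
contact_force: [0.4, 0.2, 0.0]
grip_width: 0.005
tcp in fix mm [-82.9  26.3  24.2] F fix [0.4 0.1 0. ]
```

View pics/s7.png

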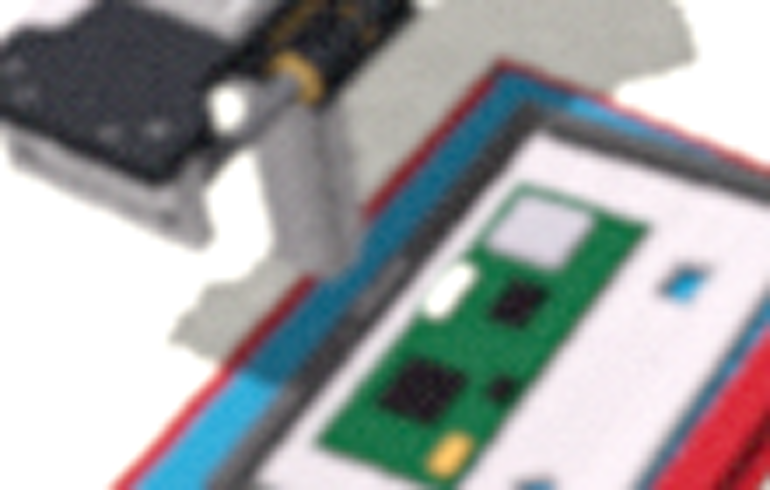

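```bash
python3 -m jog '{"gripper":[1,1,1,1,1,1,1,1,1,1],"offset":[[0.05,0,0],[0.1,0,0],[0.15,0,0],[0.2,0,0],[0.25,0,0],[0.3,0,0],[0.35,0,0],[0.4,0,0],[0.4,0,0],[0.4,0,0]],"yaw":[0,0,0,0,0,0,0,0,0,0]}'; python3 st.py
```

```text
time_s: 15.3
ee_pos: [0.4983, -0.0452, 0.0204]
eef_rot: [0.426, -0.564, 0.426, 0.564]
contact_force: [-0.6, 0.4, 1.0]
grip_width: 0.004
tcp in fix mm [-82.8  26.2  20.4] F fix [-0.5  0.5  1. ]
```

```bash
python3 -m jog '{"gripper":[1,1,1,1,1,1,1,1,1,1],"offset":[[0,-0.3,0],[0,-0.6,0],[0,-0.8,0],[0,-0.95,0],[0,-1.05,0],[0,-1.15,0],[0,-1.25,0],[0,-1.35,0],[0,-1.45,0],[0,-1.5,0]],"yaw":[0,0,0,0,0,0,0,0,0,0]}'; python3 st.py;python3 - <<'E'
from h import *
cap('wrist','w8'); cap('scene','scene8')
im=cv2.imread('pics/w8.png')
cv2.imwrite('pics/d8.png',cv2.resize(im[195:384,40:420],None,fx=2,fy=2,interpolation=cv2.INTER_CUBIC))
E
```

```text
time_s: 16.55
ee_pos: [0.5124, -0.0409, 0.0202]
eef_rot: [0.426, -0.564, 0.426, 0.565]
contact_force: [-3.5, -0.3, 2.0]
grip_width: 0.001
tcp in fix mm [-68.1  26.5  20.2] F fix [-3.4  0.7  2. ]
```

View pics/d8.png

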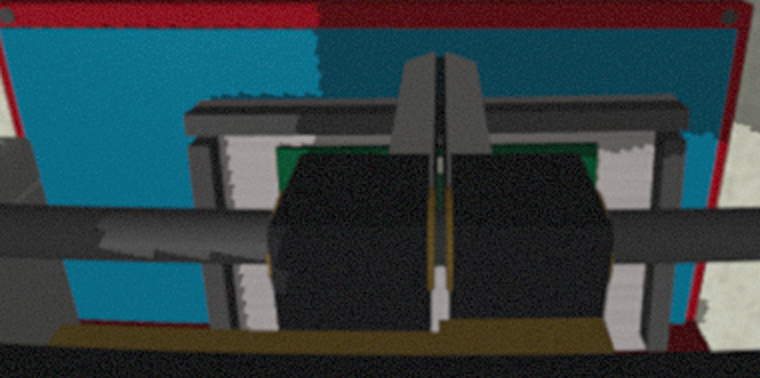

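```bash
python3 -m jog '{"gripper":[1,1,1,1,1,1,1,1,1,1],"offset":[[0,-0.05,0],[0,-0.1,0],[0,-0.15,0],[0,-0.2,0],[0,-0.25,0],[0,-0.3,0],[0,-0.35,0],[0,-0.4,0],[0,-0.4,0],[0,-0.4,0]],"yaw":[0,0,0,0,0,0,0,0,0,0]}'; python3 st.py
```

```text
time_s: 17.9
ee_pos: [0.5163, -0.0399, 0.0203]
eef_rot: [0.426, -0.564, 0.426, 0.564]
contact_force: [-2.7, 0.3, 0.0]
grip_width: 0.009
tcp in fix mm [-64.1  26.3  20.3] F fix [-2.5  1.1  0. ]
```

```bash
python3 -m jog '{"gripper":[1,1,1,1,1,1,1,1,1,1],"offset":[[0,-0.02,0],[0,-0.05,0],[0,-0.07,0],[0,-0.1,0],[0,-0.12,0],[0,-0.15,0],[0,-0.17,0],[0,-0.2,0],[0,-0.2,0],[0,-0.2,0]],"yaw":[0,0,0,0,0,0,0,0,0,0]}'; python3 st.py;python3 - <<'E'
from h import *
for c in ('top','scene','wrist'): cap(c,c+'9')
cv2.imwrite('pics/s9.png',cv2.resize(cv2.imread('pics/scene9.png')[170:320,130:300],None,fx=4,fy=4,interpolation=cv2.INTER_CUBIC))
E
```

```text
time_s: 19.15
ee_pos: [0.5166, -0.0397, 0.0202]
eef_rot: [0.425, -0.563, 0.427, 0.565]
contact_force: [-8.7, -1.9, 3.8]
grip_width: 0.005
tcp in fix mm [-63.8  26.5  20.2] F fix [-8.9  0.5  3.8]
```

View pics/s9.png

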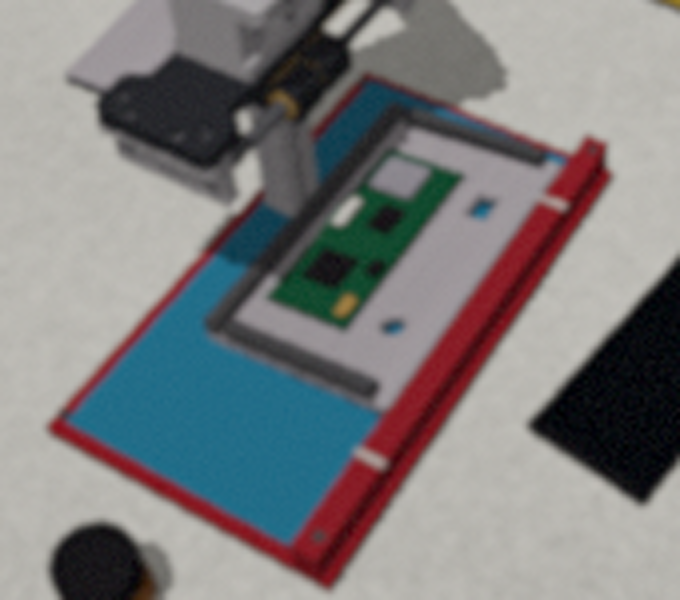

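```bash
python3 -m jog '{"gripper":[1,1,1,1,1,1,1,1,1,1],"offset":[[0,0.5,0],[0,1.5,0],[-3,1.5,0],[-4,0,4],[-4,-3,9],[-4,-6.5,11.5],[-3,-6.5,11.5],[-1.5,-6.5,11.5],[0,-6.5,11.5],[0,-6.5,11.5]],"yaw":[0,0,0,0,0,0,0,0,0,0]}'; python3 st.py;python3 - <<'E'
from h import *
for c in ('top','scene','wrist'): cap(c,c+'10')
cv2.imwrite('pics/s10.png',cv2.resize(cv2.imread('pics/scene10.png')[170:320,130:300],None,fx=4,fy=4,interpolation=cv2.INTER_CUBIC))
cv2.imwrite('pics/t10.png',cv2.resize(cv2.imread('pics/top10.png')[140:230,240:370],None,fx=5,fy=5,interpolation=cv2.INTER_CUBIC))
E
```

```text
time_s: 20.55
ee_pos: [0.5475, 0.0879, 0.0179]
eef_rot: [0.425, -0.563, 0.428, 0.565]
contact_force: [0.1, -0.4, 0.1]
grip_width: 0.004
tcp in fix mm [  0.9 140.8  17.9] F fix [-0.  -0.4  0.1]
```

View pics/s10.png

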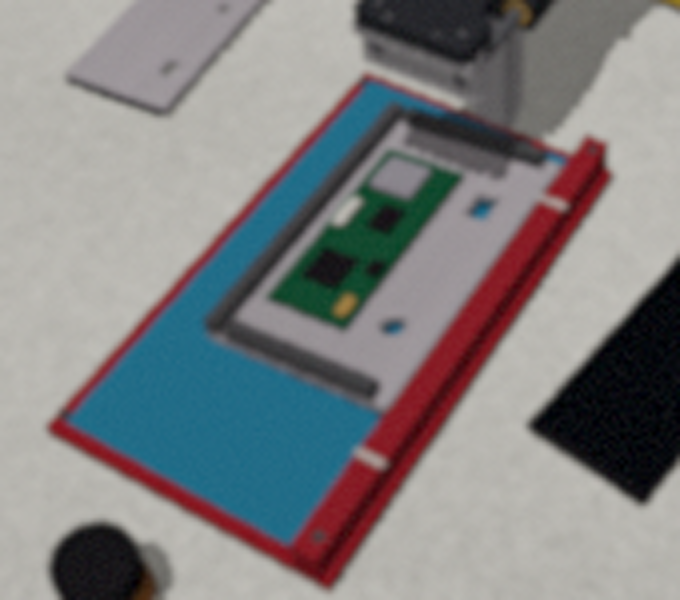

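View pics/t10.png

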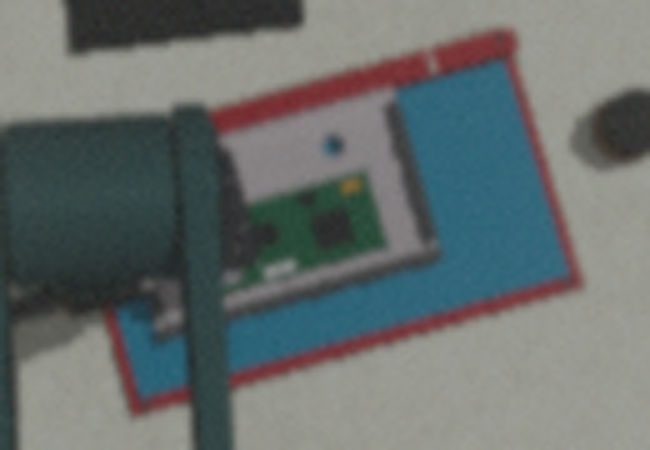

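View pics/wrist10.png

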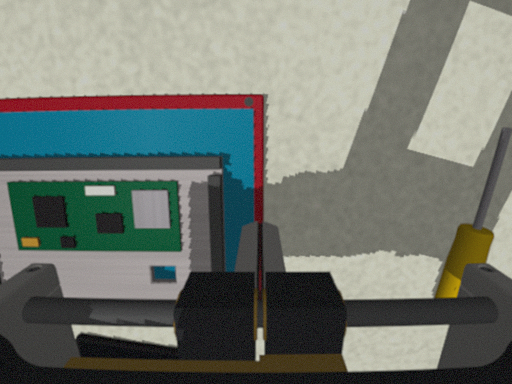

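```bash
python3 -m jog '{"gripper":[1,1,1,1,1,1,1,1,1,1],"offset":[[0,0,-0.5],[0,0,-0.8],[0,0,-0.95],[0,0,-1.1],[0,0,-1.2],[0,-0.05,-1.35],[0,-0.1,-1.5],[0,-0.15,-1.65],[0,-0.2,-1.8],[0,-0.2,-1.8]],"yaw":[0,0,0,0,0,0,0,0,0,0]}'; python3 st.py
```

```text
time_s: 21.95
ee_pos: [0.5554, 0.0728, 0.0202]
eef_rot: [0.426, -0.563, 0.426, 0.565]
contact_force: [-4.5, 2.8, 1.8]
grip_width: 0.003
tcp in fix mm [  4.4 124.1  20.2] F fix [-3.5  4.   1.8]
```

```bash
python3 -m jog '{"gripper":[1,1,1,1,1,1,1,1,1,1],"offset":[[0,0,-0.1],[0,0,-0.2],[0,0,-0.3],[0,-0.02,-0.4],[0,-0.03,-0.5],[0,-0.04,-0.6],[0,-0.05,-0.7],[0,-0.05,-0.8],[0,-0.05,-0.9],[0,-0.05,-1.0]],"yaw":[0,0,0,0,0,0,0,0,0,0]}'; python3 st.py; python3 - <<'E'
from h import *
for c in ('scene','top'): cap(c,c+'11')
cv2.imwrite('pics/s11.png',cv2.resize(cv2.imread('pics/scene11.png')[170:320,130:300],None,fx=4,fy=4,interpolation=cv2.INTER_CUBIC))
E
```

```text
time_s: 23.2
ee_pos: [0.5578, 0.0643, 0.0201]
eef_rot: [0.426, -0.563, 0.426, 0.566]
contact_force: [-5.8, 5.3, 3.4]
grip_width: 0.008
tcp in fix mm [  4.4 115.2  20.1] F fix [-4.1  6.7  3.4]
```

View pics/s11.png

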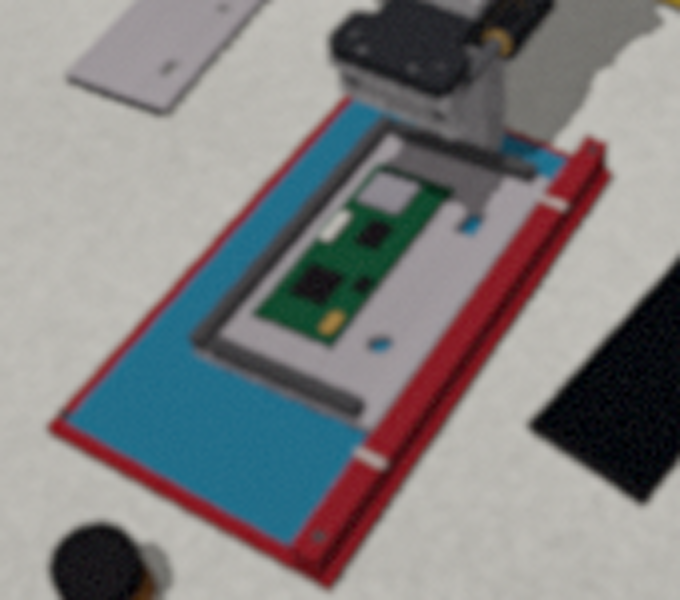

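```bash
python3 -m jog '{"gripper":[1,1,1,1,1,1,1,1,1,1],"offset":[[0,0,-0.1],[0,0,-0.2],[0,0,-0.3],[0,0,-0.4],[0,0,-0.5],[0,0,-0.6],[0,0,-0.7],[0,0,-0.8],[0,0,-0.9],[0,0,-0.9]],"yaw":[0,0,0,0,0,0,0,0,0,0]}'; python3 st.py; python3 - <<'E'
from h import *
for c in ('scene','top','wrist'): cap(c,c+'12')
cv2.imwrite('pics/s12.png',cv2.resize(cv2.imread('pics/scene12.png')[170:320,130:300],None,fx=4,fy=4,interpolation=cv2.INTER_CUBIC))
E
```

```text
time_s: 24.55
ee_pos: [0.5632, 0.0532, 0.0208]
eef_rot: [-0.426, 0.565, -0.426, -0.563]
contact_force: [-0.6, 0.1, 0.4]
grip_width: 0.011
tcp in fix mm [  6.6 103.1  20.8] F fix [-0.6  0.2  0.4]
```

View pics/s12.png

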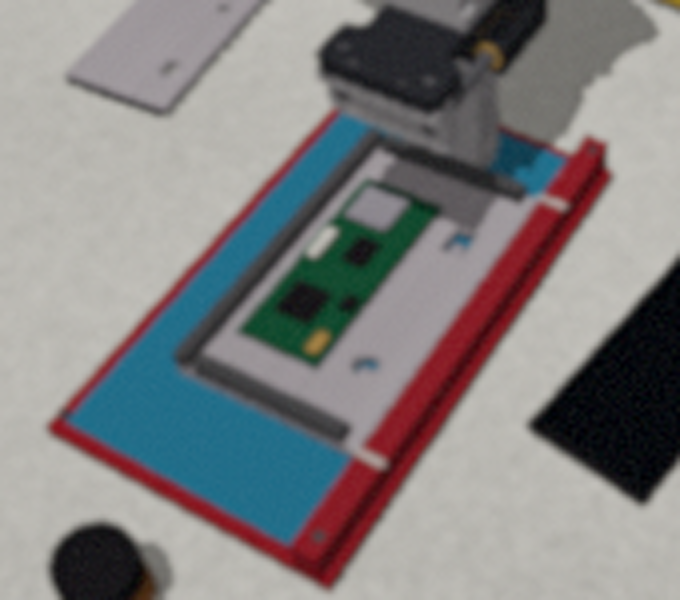

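View pics/wrist12.png

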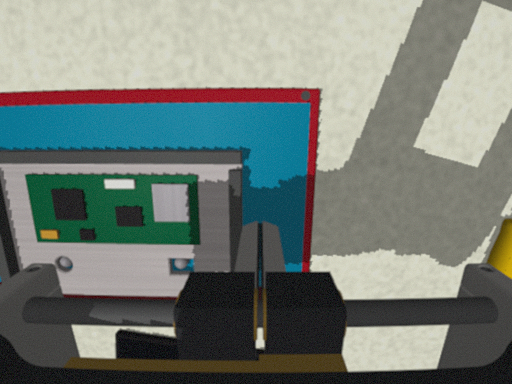

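Force fell to zero and pin heads show in both holes (wrist pixels about (64,264) and (180,266)). I'll retreat and check from above.

```bash
python3 -m jog '{"gripper":[1,1,1,1,1,1,1,1,1,1],"offset":[[0,0,0.6],[0,0,1.5],[-3,0,1.5],[-7,0,1.5],[-11,-1,-1],[-14,-3,-5],[-14,-4,-10],[-14,-4,-10],[-14,-4,-10],[-14,-4,-10]],"yaw":[0,0,0,0,0,0,0,0,0,0]}'; python3 st.py; python3 - <<'E'
from h import *
for c in ('scene','top','wrist'): cap(c,c+'13')
cv2.imwrite('pics/s13.png',cv2.resize(cv2.imread('pics/scene13.png')[170:320,130:300],None,fx=4,fy=4,interpolation=cv2.INTER_CUBIC))
cv2.imwrite('pics/w13.png',cv2.resize(cv2.imread('pics/wrist13.png')[55:225,120:390],None,fx=2.9,fy=2.9,interpolation=cv2.INTER_CUBIC))
for q in ('hole_right','pin_right','hole_left','pin_left'): print(q,pin(q,'wrist',2))
E
```

```text
time_s: 25.95
ee_pos: [0.6273, -0.0297, 0.1601]
eef_rot: [0.426, -0.564, 0.426, 0.565]
contact_force: [0.5, -0.4, 0.4]
grip_width: 0.005
tcp in fix mm [ 45.5   5.9 160.1] F fix [ 0.4 -0.5  0.4]
hole_right []
pin_right [(0.69, array([218.7776, 174.912 ])), (0.2, array([255.1808, 195.1104]))]
hole_left [(0.8, array([291.8912, 172.6848]))]
pin_left [(0.62, array([216.576, 175.488])), (0.59, array([289.792 , 172.9152]))]
```

View pics/s13.png

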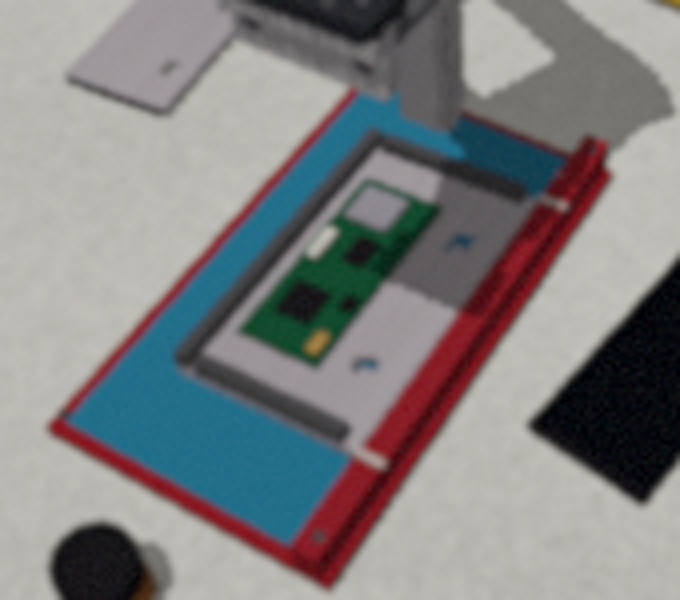

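View pics/w13.png

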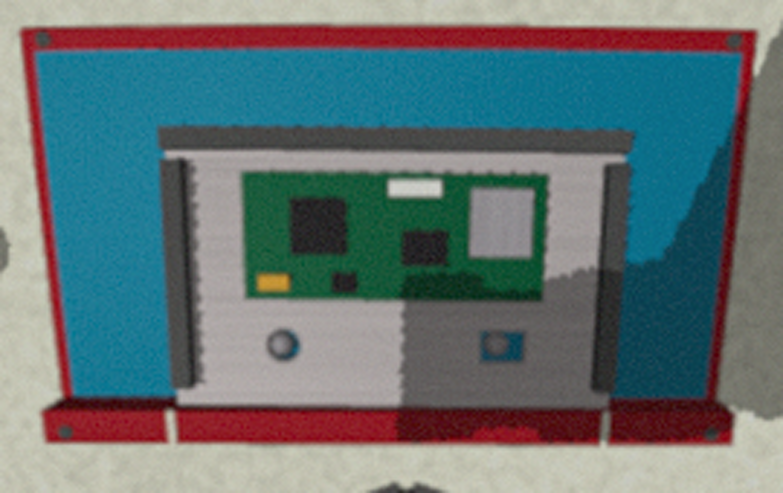

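```bash
python3 - <<'E'
from fit import *
q=lambda u,v:(u/2.9+120-.33,v/2.9+55-.33)
F,r=fitfix([(q(22,31),(-95,-145,10)),(q(755,31),(-95,145,10)),(q(36,51),(-85.5,-138,12)),(q(743,51),(-85.5,138,12)),(q(45,443),(70.5,-145,30)),(q(731,443),(70.5,145,30)),(q(172,427),(63,-90,30)),(q(606,427),(63,90,30))])
print(F)
v,r=fitplate([(q(159,127),(-55,-90,15)),(q(634,132),(-55,90,15)),(q(283.5,345),(30,-45,6)),(q(502,346),(30,45,6)),(q(177,404),(55,-90,6)),(q(605,406),(55,90,6))],F)
print(v.round(4),r.round(1).tolist())
Rf=Ro.from_euler('z',F[2]).as_matrix()
# expected near bar edge & hole px for seated plate vs raised
for nm,P in(('near',(-55,0,27)),('far',(55,0,18)),('hr',(30,-45,18)),('hl',(30,45,18)),('pinr',(30,-45,21)),('pinl',(30,45,21))):
    u=proj('wrist',Rf@np.array(P)/1000+[F[0],F[1],0])[0]; print(nm,((u+.33-[120,55])*2.9).round(1))
im=cv2.imread('pics/wrist13.png')[160:190,200:310]; im=np.clip(im*1.5,0,255).astype(np.uint8); cv2.imwrite('pics/h13.png',cv2.resize(im,None,fx=7,fy=7,interpolation=cv2.INTER_CUBIC))
im=cv2.imread('pics/scene13.png')[215:290,160:260]; im=np.clip(im*1.5,0,255).astype(np.uint8); cv2.imwrite('pics/hs13.png',cv2.resize(im,None,fx=8,fy=8,interpolation=cv2.INTER_CUBIC))
E
```

```text
[ 0.58555003 -0.04832957  0.27701729]
[ 0.0003  0.002  -0.0106  0.042 ] [[-0.8, -0.4], [-0.5, -0.1], [0.2, -0.0], [0.1, 0.5], [0.7, -0.5], [0.4, 0.5]]
near [387.9 128.4]
far [389.5 401.9]
hr [281.4 344.2]
hl [497.1 344.5]
pinr [280.3 345.8]
pinl [497.9 346. ]
```

View pics/h13.png

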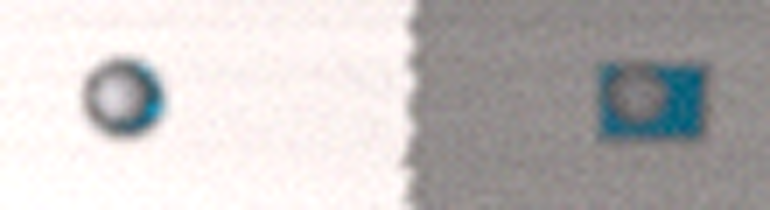

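View pics/hs13.png

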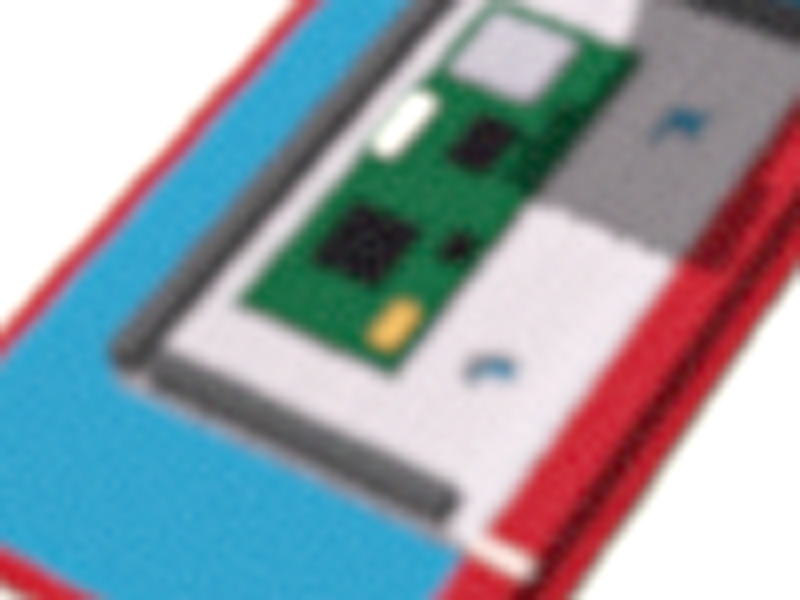

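```bash
python3 - <<'E'
from fit import *
import fit
q=lambda u,v:(u/2.9+120-.33,v/2.9+55-.33)
fo=[(q(22,31),(-95,-145,10)),(q(755,31),(-95,145,10)),(q(36,51),(-85.5,-138,12)),(q(743,51),(-85.5,138,12)),(q(45,443),(70.5,-145,30)),(q(731,443),(70.5,145,30)),(q(172,427),(63,-90,30)),(q(606,427),(63,90,30))]
po=[(q(159,127),(-55,-90,15)),(q(634,132),(-55,90,15)),(q(283.5,345),(30,-45,6)),(q(502,346),(30,45,6)),(q(177,404),(55,-90,6)),(q(605,406),(55,90,6))]
po0=[(q(226,118),(-55,-90,15)),(q(701,106),(-55,90,15)),(q(352,334),(30,-45,6)),(q(575,330),(30,45,6)),(q(245,399),(55,-90,6)),(q(685,388),(55,90,6))]
# joint: fixture xyyaw, camera height bias dz, plate x y yaw pitch roll
P=np.array([o[1] for o in fo])/1000;U=np.array([o[0] for o in fo])
def run(po,full,U=U,fixp=None):
    Q=np.array([o[1] for o in po])/1000;V=np.array([o[0] for o in po])
    def res(v):
        RF=Ro.from_euler('z',v[2]).as_matrix(); W=P@RF.T+[v[0],v[1],v[3]]
        pt=v[7] if fixp is None else fixp
        Rp=Ro.from_euler('z',v[6]).as_matrix()@Ro.from_euler('y',-pt).as_matrix()@Ro.from_euler('x',v[8]*full).as_matrix()
        X=(Q@Rp.T+[v[4],v[5],.012+.055*np.sin(pt)+abs(.09*np.sin(v[8]*full))])@RF.T+[v[0],v[1],v[3]]
        return np.r_[(proj('wrist',W)-U).ravel(),(proj('wrist',X)-V).ravel(), v[3]/.004]
    s=least_squares(res,[.585,-.048,.277,0,0,.0,0,.03,0.01],loss='soft_l1'); return s.x.round(4),round(s.cost,2)
for full in (0,1): print(run(po,full))
for f in (0,.02,.04,.06): print(f,run(po,0,fixp=f))
E
```

```text
(array([ 5.857e-01, -4.840e-02,  2.771e-01, -2.200e-03,  4.000e-04,
        2.100e-03, -1.010e-02,  6.400e-02,  1.000e-02]), np.float64(4.54))
(array([ 5.857e-01, -4.850e-02,  2.771e-01, -2.400e-03,  2.000e-04,
        2.400e-03, -1.120e-02,  4.700e-02, -1.990e-02]), np.float64(4.27))
0 (array([ 5.856e-01, -4.840e-02,  2.770e-01, -1.300e-03,  5.000e-04,
        2.300e-03, -1.030e-02,  3.000e-02,  1.000e-02]), np.float64(7.43))
0.02 (array([ 5.856e-01, -4.840e-02,  2.770e-01, -1.600e-03,  5.000e-04,
        2.200e-03, -1.000e-02,  3.000e-02,  1.000e-02]), np.float64(5.94))
0.04 (array([ 5.857e-01, -4.840e-02,  2.770e-01, -1.900e-03,  4.000e-04,
        2.200e-03, -1.000e-02,  3.000e-02,  1.000e-02]), np.float64(4.96))
0.06 (array([ 5.857e-01, -4.840e-02,  2.771e-01, -2.200e-03,  4.000e-04,
        2.100e-03, -1.010e-02,  3.000e-02,  1.000e-02]), np.float64(4.55))
```

```bash
python3 -m jog '{"gripper":[1,1,1,1,1,1,1,1,1,1],"offset":[[0,2,5],[0,4,9],[2,5.3,11.2],[6,5.3,11.2],[10,5.3,11.2],[13,5.3,11.2],[14,5.3,11.2],[14,5.3,10.6],[14,5.3,10.2],[14,5.3,10.0]],"yaw":[0,0,0,0,0,0,0,0,0,0]}'; python3 st.py
```

```text
time_s: 27.55
ee_pos: [0.5509, 0.0501, 0.022]
eef_rot: [-0.427, 0.565, -0.426, -0.563]
contact_force: [-0.3, -0.3, 0.2]
grip_width: 0.006
tcp in fix mm [ -6.1 103.4  22. ] F fix [-0.4 -0.2  0.2]
```

```bash
python3 -m jog '{"gripper":[1,1,1,1,1,1,1,1,1,1],"offset":[[0,0,-0.05],[0,0,-0.1],[0,0,-0.15],[0,0,-0.2],[0,0,-0.25],[0,0,-0.3],[0,0,-0.35],[0,0,-0.4],[0,0,-0.4],[0,0,-0.4]],"yaw":[0,0,0,0,0,0,0,0,0,0]}'; python3 st.py; python3 - <<'E'
from h import *
for c in ('scene','wrist'): cap(c,c+'14')
E
```

```text
time_s: 28.8
ee_pos: [0.5506, 0.0467, 0.0203]
eef_rot: [0.426, -0.564, 0.426, 0.564]
contact_force: [0.1, 2.5, 0.9]
grip_width: 0.003
tcp in fix mm [ -7.4 100.3  20.3] F fix [0.7 2.3 0.9]
```

View pics/wrist14.png

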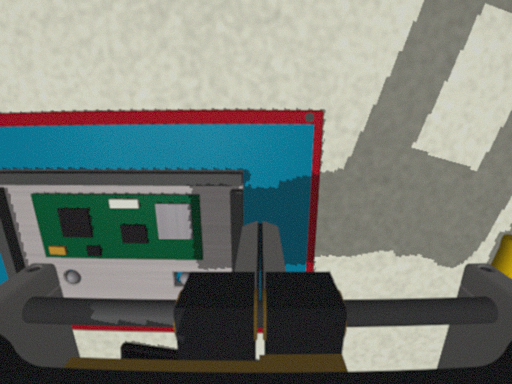

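```bash
python3 -m jog '{"gripper":[1,1,1,1,1,1,1,1,1,1],"offset":[[0,0,-0.04],[0,0,-0.08],[0,0,-0.12],[0,0,-0.16],[0,0,-0.2],[0,0,-0.2],[0,0,-0.2],[0,0,-0.2],[0,0,-0.2],[0,0,-0.2]],"yaw":[0,0,0,0,0,0,0,0,0,0]}'; python3 st.py; python3 - <<'E'
from h import *
for c in ('scene','wrist'): cap(c,c+'15')
im=cv2.imread('pics/scene15.png')[205:290,160:270]; im=np.clip(im*1.5,0,255).astype(np.uint8); cv2.imwrite('pics/hs15.png',cv2.resize(im,None,fx=7,fy=7,interpolation=cv2.INTER_CUBIC))
im=cv2.imread('pics/wrist15.png')[155:345,0:260]; im=np.clip(im*1.5,0,255).astype(np.uint8); cv2.imwrite('pics/hw15.png',cv2.resize(im,None,fx=3,fy=3,interpolation=cv2.INTER_CUBIC))
E
```

```text
time_s: 30.15
ee_pos: [0.551, 0.0453, 0.0203]
eef_rot: [0.426, -0.564, 0.426, 0.565]
contact_force: [-2.5, 4.9, 0.7]
grip_width: 0.008
tcp in fix mm [-7.4 98.8 20.3] F fix [-1.1  5.4  0.7]
```

View pics/hs15.png

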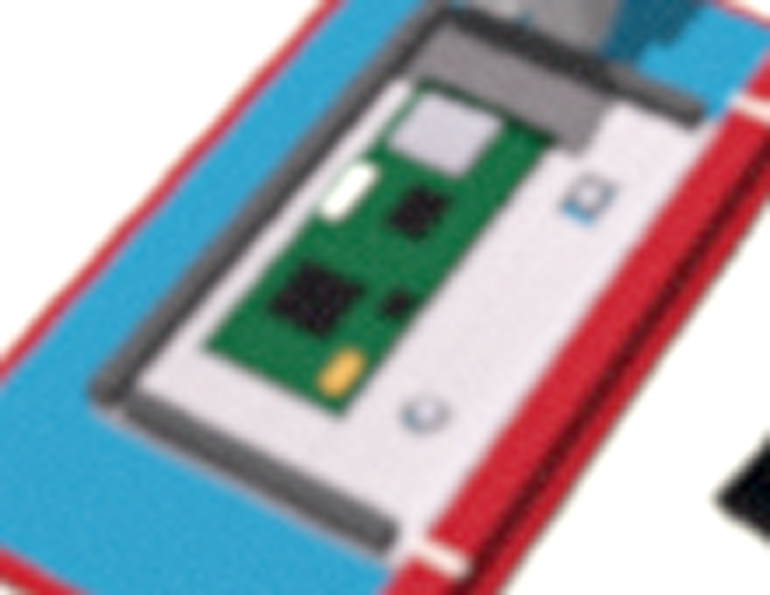

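View pics/hw15.png

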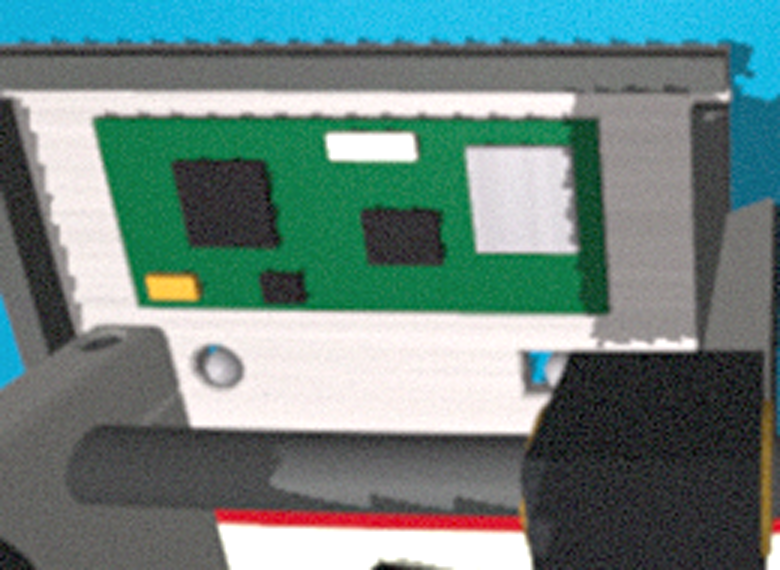

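```bash
python3 -m jog '{"gripper":[1,1,1,1,1,1,1,1,1,1],"offset":[[0,0,0.6],[0,0,1.5],[-3,0,1.5],[-7,-1,1.5],[-11,-3,-1],[-14,-5,-5],[-14,-5.3,-9.5],[-14,-5.3,-9.5],[-14,-5.3,-9.5],[-14,-5.3,-9.5]],"yaw":[0,0,0,0,0,0,0,0,0,0]}'; python3 st.py; python3 - <<'E'
from h import *
for c in ('scene','wrist'): cap(c,c+'16')
im=cv2.imread('pics/scene16.png')[205:290,160:270]; im=np.clip(im*1.5,0,255).astype(np.uint8); cv2.imwrite('pics/hs16.png',cv2.resize(im,None,fx=7,fy=7,interpolation=cv2.INTER_CUBIC))
cv2.imwrite('pics/w16.png',cv2.resize(cv2.imread('pics/wrist16.png')[55:225,120:390],None,fx=2.9,fy=2.9,interpolation=cv2.INTER_CUBIC))
E
```

```text
time_s: 31.5
ee_pos: [0.6277, -0.031, 0.1601]
eef_rot: [0.426, -0.564, 0.426, 0.565]
contact_force: [-0.5, -0.3, 0.5]
grip_width: 0.005
tcp in fix mm [ 45.5   4.5 160.1] F fix [-0.6 -0.2  0.5]
```

View pics/hs16.png

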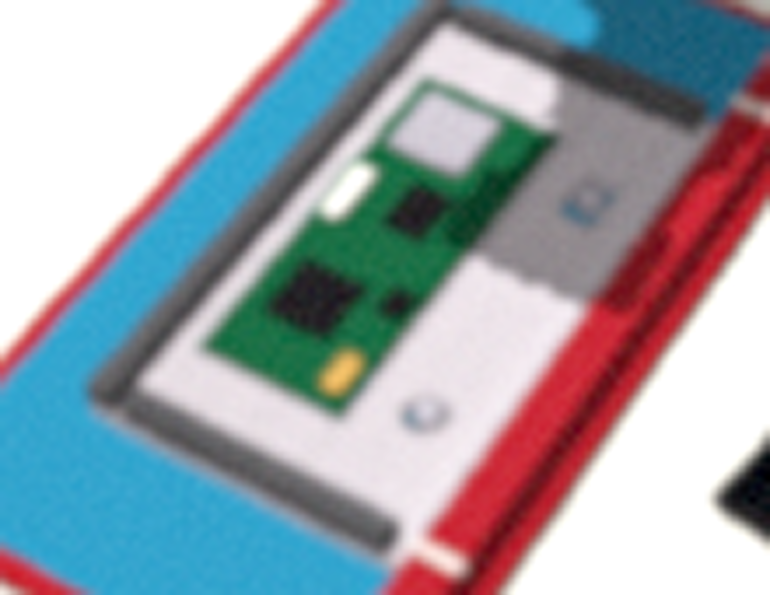

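View pics/w16.png

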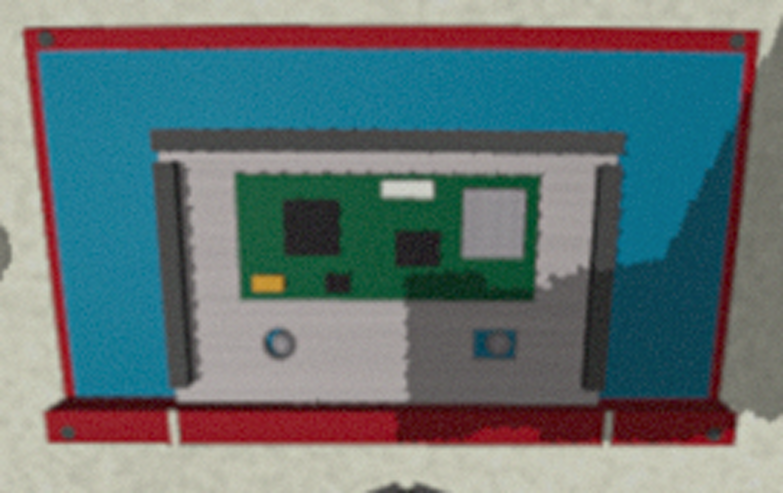

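```bash
python3 - <<'E'
from fit import *
def seg(n):
    im=cv2.cvtColor(cv2.imread(n),cv2.COLOR_BGR2HSV); return im
q=lambda u,v:(u/2.9+120-.33,v/2.9+55-.33)
fo=[(q(24,31),(-95,-145,10)),(q(758,31),(-95,145,10)),(q(38,51),(-85.5,-138,12)),(q(746,51),(-85.5,138,12)),(q(47,443),(70.5,-145,30)),(q(734,443),(70.5,145,30)),(q(174,427),(63,-90,30)),(q(608,427),(63,90,30))]
po=[(q(151,130),(-55,-90,15)),(q(626,134),(-55,90,15)),(q(280,343),(30,-45,6)),(q(495,344),(30,45,6)),(q(176,403),(55,-90,6)),(q(599,404),(55,90,6))]
P=np.array([o[1] for o in fo])/1000;U=np.array([o[0] for o in fo])
Q=np.array([o[1] for o in po])/1000;V=np.array([o[0] for o in po])
def run(fixp=None):
    def res(v):
        RF=Ro.from_euler('z',v[2]).as_matrix(); W=P@RF.T+[v[0],v[1],v[3]]
        pt=v[7] if fixp is None else fixp
        Rp=Ro.from_euler('z',v[6]).as_matrix()@Ro.from_euler('y',-pt).as_matrix()
        X=(Q@Rp.T+[v[4],v[5],.012+.055*np.sin(pt)])@RF.T+[v[0],v[1],v[3]]
        return np.r_[(proj('wrist',W)-U).ravel(),(proj('wrist',X)-V).ravel(), v[3]/.004]
    s=least_squares(res,[.585,-.048,.277,0,0,.0,0,.03],loss='soft_l1'); return s.x.round(4),round(s.cost,2)
print(run())
for f in (0,.02,.04,.06): print(f,run(f))
im=cv2.imread('pics/wrist16.png')[160:190,200:310]; im=np.clip(im*1.5,0,255).astype(np.uint8); cv2.imwrite('pics/h16.png',cv2.resize(im,None,fx=7,fy=7,interpolation=cv2.INTER_CUBIC))
E
```

```text
(array([ 5.853e-01, -4.780e-02,  2.781e-01, -2.100e-03,  5.000e-04,
       -1.200e-03, -5.900e-03,  1.670e-02]), np.float64(4.3))
0 (array([ 0.5853, -0.0478,  0.278 , -0.0018,  0.0006, -0.0012, -0.0062,
        0.03  ]), np.float64(4.53))
0.02 (array([ 5.853e-01, -4.780e-02,  2.781e-01, -2.100e-03,  5.000e-04,
       -1.200e-03, -5.900e-03,  3.000e-02]), np.float64(4.31))
0.04 (array([ 5.854e-01, -4.780e-02,  2.782e-01, -2.500e-03,  4.000e-04,
       -1.200e-03, -5.600e-03,  3.000e-02]), np.float64(4.76))
0.06 (array([ 5.854e-01, -4.780e-02,  2.782e-01, -2.800e-03,  3.000e-04,
       -1.200e-03, -5.300e-03,  3.000e-02]), np.float64(5.82))
```

View pics/h16.png

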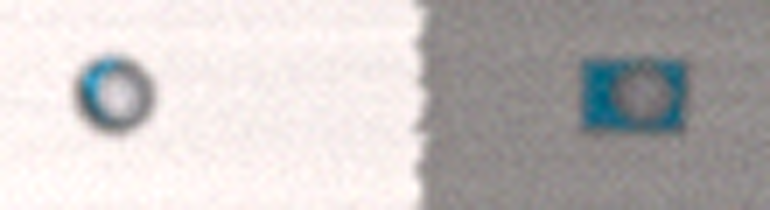

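```bash
python3 - <<'E'
from h import *
F=[.5853,-.0478,.2781];RF=Ro.from_euler('z',F[2]).as_matrix()
def f(x,y,z): return proj('wrist',RF@np.array([x,y,z])/1000+[F[0],F[1],-.002])[0].round(1)
for y in (-60,-20,60): print(y,'far z18',f(55,y,18),'z22',f(55,y,22),'z26',f(55,y,26),'fence top near',f(55.5,y,30),'far',f(70.5,y,30))
a=cv2.imread('pics/wrist13.png').astype(int); b=cv2.imread('pics/wrist16.png').astype(int)
for c in (200,215,230,240):
  print(c,'13 G',a[188:210,c-3:c+4,1].mean(1).round().astype(int).tolist()); print('   R',a[188:210,c-3:c+4,2].mean(1).round().astype(int).tolist())
  print(c,'16 G',b[188:210,c-3:c+4,1].mean(1).round().astype(int).tolist()); print('   R',b[188:210,c-3:c+4,2].mean(1).round().astype(int).tolist())
E
```

```text
-60 far z18 [206.4 192.8] z22 [205.8 193.7] z26 [205.2 194.7] fence top near [204.6 196. ] far [205.3 207.8]
-20 far z18 [238.6 192.9] z22 [238.3 193.8] z26 [238.1 194.7] fence top near [237.8 196. ] far [238.1 207.9]
60 far z18 [303.  192.9] z22 [303.5 193.8] z26 [304.  194.8] fence top near [304.5 196.1] far [303.9 207.9]
200 13 G [172, 172, 168, 168, 170, 166, 120, 54, 12, 23, 30, 31, 27, 26, 26, 30, 24, 22, 20, 90, 169, 193]
   R [179, 179, 174, 175, 176, 172, 131, 79, 89, 133, 148, 148, 146, 146, 145, 146, 143, 144, 142, 154, 180, 192]
200 16 G [167, 165, 164, 166, 162, 115, 54, 14, 12, 24, 31, 28, 28, 28, 34, 23, 27, 24, 19, 70, 140, 183]
   R [174, 171, 170, 171, 169, 125, 77, 61, 90, 133, 148, 148, 147, 146, 149, 144, 145, 145, 144, 149, 165, 186]
215 13 G [171, 170, 167, 167, 167, 164, 123, 60, 20, 20, 31, 28, 27, 32, 26, 26, 25, 21, 17, 64, 135, 179]
   R [178, 177, 173, 172, 173, 170, 134, 83, 88, 131, 148, 146, 146, 147, 145, 143, 145, 143, 143, 143, 150, 176]
215 16 G [166, 162, 163, 164, 159, 114, 51, 15, 18, 27, 29, 27, 28, 28, 30, 25, 28, 25, 22, 66, 136, 178]
   R [1
[... 285 characters left out ...]
, 144, 146, 144, 143, 142, 146, 167, 187]
230 16 G [164, 163, 161, 163, 153, 112, 57, 18, 13, 26, 28, 27, 27, 28, 30, 24, 24, 25, 17, 69, 141, 186]
   R [171, 169, 167, 169, 159, 123, 78, 61, 84, 131, 146, 147, 146, 146, 146, 144, 144, 145, 142, 147, 166, 190]
240 13 G [168, 166, 163, 162, 166, 161, 131, 78, 33, 19, 27, 26, 27, 29, 27, 27, 29, 17, 16, 67, 137, 182]
   R [173, 173, 171, 170, 171, 168, 143, 94, 86, 129, 146, 145, 144, 145, 145, 144, 145, 141, 140, 146, 163, 184]
240 16 G [164, 162, 160, 162, 157, 117, 59, 19, 11, 27, 25, 28, 23, 29, 27, 25, 25, 23, 19, 69, 138, 183]
   R [171, 167, 165, 168, 163, 126, 79, 60, 80, 129, 146, 147, 145, 146, 146, 144, 144, 143, 143, 149, 166, 187]
```

```bash
python3 - <<'E'
from h import *
b=cv2.imread('pics/wrist16.png').astype(float); a=cv2.imread('pics/wrist13.png').astype(float)
def sub(p,lev,rows): 
    for i in range(len(p)-1):
        if (p[i]-lev)*(p[i+1]-lev)<=0 and p[i]!=p[i+1]: return rows+i+(p[i]-lev)/(p[i]-p[i+1])
for n,im in(('13',a),('16',b)):
  for c in (190,205,220,235,250,265,275,285,295,310,318):
    g=im[186:204,c-3:c+4,1].mean(1); r=im[186:204,c-3:c+4,2].mean(1)
    gp=g[:5].mean(); gl=g[8:14].min(); e1=sub(g,(gp+gl)/2,186)
    k=np.argmin(r[5:12])+5; e2=sub(r[k:],(r[k]+r[13:17].mean())/2,186+k)
    print(n,c,round(e1,2),round(e2,2),'sep',round(e2-e1,2))
E
```

```text
13 190 194.49 196.49 sep 2.0
13 205 194.37 196.51 sep 2.14
13 220 194.55 196.67 sep 2.12
13 235 194.56 196.67 sep 2.12
13 250 194.96 196.72 sep 1.76
13 265 195.01 196.78 sep 1.77
13 275 195.22 196.79 sep 1.57
13 285 195.29 197.19 sep 1.9
13 295 195.29 197.48 sep 2.19
13 310 195.46 197.11 sep 1.65
13 318 195.35 196.85 sep 1.51
16 190 193.43 196.28 sep 2.85
16 205 193.44 196.35 sep 2.91
16 220 193.45 196.41 sep 2.95
16 235 193.49 196.4 sep 2.91
16 250 193.49 196.45 sep 2.95
16 265 193.93 196.57 sep 2.64
16 275 193.95 196.71 sep 2.76
16 285 193.86 197.04 sep 3.18
16 295 194.12 197.17 sep 3.05
16 310 194.26 196.82 sep 2.56
16 318 194.35 196.74 sep 2.39
```

```bash
python3 -m jog '{"gripper":[1,1,1,1,1,1,1,1,1,1],"offset":[[1.5,-0.3,0],[3,-0.6,0],[5,-1,0],[7,-1,0],[8,-1,0],[8,-1,0],[8,-1,0],[8,-1,0],[8,-1,0],[8,-1,0]],"yaw":[0,0,0,0,0,0,0,0,0,0]}'; python3 st.py; python3 - <<'E'
from h import *
cap('wrist','w17')
F=[.5853,-.0478,.2781];RF=Ro.from_euler('z',F[2]).as_matrix()
def f(x,y,z): return proj('wrist',RF@np.array([x,y,z])/1000+[F[0],F[1],-.002])[0].round(1)
for y in (-80,-20,80): print(y,'far z18',f(55.4,y,18),'z20',f(55.4,y,20),'z26',f(55.4,y,26),'fence top near',f(55.5,y,30))
b=cv2.imread('pics/w17.png'); cv2.imwrite('pics/w17c.png',cv2.resize(b[50:250,100:400],None,fx=2.6,fy=2.6,interpolation=cv2.INTER_CUBIC))
for q,z in (('hole_left',.012),('hole_right',.012),('pin_left',.021),('pin_right',.021)): print(q,[(s,p.round(1),(1000*RF.T@(ray('wrist',p,z)-[F[0],F[1],0])).round(1)) for s,p in pin(q,'wrist',2)])
E
```

```text
time_s: 32.85
ee_pos: [0.638, -0.0294, 0.0808]
eef_rot: [-0.426, 0.564, -0.426, -0.564]
contact_force: [-0.9, -0.2, -0.2]
grip_width: 0.004
tcp in fix mm [55.9  3.2 80.8] F fix [-0.9  0.1 -0.2]
-80 far z18 [170.4 206.3] z20 [169.7 207. ] z26 [167.6 209.1] fence top near [166.2 210.7]
-20 far z18 [233.4 206.3] z20 [233.2 207. ] z26 [232.6 209.2] fence top near [232.2 210.8]
80 far z18 [338.8 206.3] z20 [339.4 207. ] z26 [341.2 209.1] fence top near [342.5 210.7]
hole_left [(0.86, array([300.7, 179.6]), array([30.3, 43.2, 12. ]))]
hole_right [(0.92, array([204.4, 178.3]), array([ 29. , -46.7,  12. ])), (0.35, array([299.3, 177.1]), array([27.8, 41.8, 12. ]))]
pin_left [(0.93, array([306.6, 177.9]), array([26.5, 47. , 21. ]))]
pin_right [(0.69, array([204.3, 183.8]), array([ 31.9, -45.2,  21. ]))]
```

View pics/w17c.png

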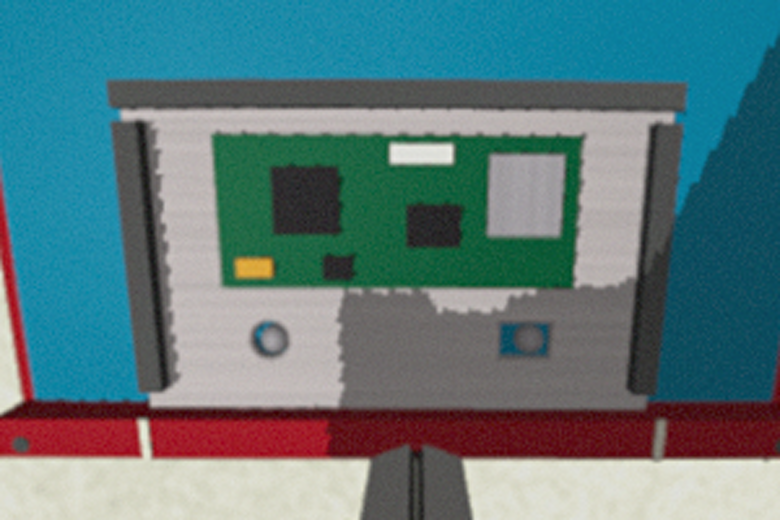

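```bash
python3 - <<'E'
from h import *
im=cv2.imread('pics/w17.png').astype(float)
def sub(p,lev,rows): 
    for i in range(len(p)-1):
        if (p[i]-lev)*(p[i+1]-lev)<=0 and p[i]!=p[i+1]: return rows+i+(p[i]-lev)/(p[i]-p[i+1])
for c in (163,175,190,205,220,245,265,280,295,310,325,340):
    g=im[200:222,c-3:c+4,1].mean(1); r=im[200:222,c-3:c+4,2].mean(1)
    gp=g[:5].mean(); gl=g[7:14].min(); e1=sub(g,(gp+gl)/2,200)
    k=np.argmin(r[5:13])+5; e2=sub(r[k:],(r[k]+r[15:18].mean())/2,200+k)
    print(c,round(e1,2),round(e2,2),'sep',round(e2-e1,2), g[5:14].astype(int).tolist(), r[5:14].astype(int).tolist())
b=np.clip(im[165:225,150:355]*1.5,0,255).astype(np.uint8); cv2.imwrite('pics/w17d.png',cv2.resize(b,None,fx=3.9,fy=3.9,interpolation=cv2.INTER_CUBIC))
E
```

```text
163 206.44 210.77 sep 4.33 [182, 123, 55, 11, 10, 17, 18, 27, 31] [189, 135, 85, 69, 66, 82, 125, 158, 166]
175 206.38 210.86 sep 4.48 [182, 124, 57, 16, 13, 14, 11, 28, 32] [189, 138, 86, 68, 68, 80, 122, 157, 165]
190 206.49 210.96 sep 4.47 [181, 135, 63, 21, 17, 15, 17, 30, 27] [187, 147, 91, 70, 70, 80, 118, 156, 164]
205 206.58 210.9 sep 4.33 [180, 134, 69, 19, 11, 17, 21, 26, 25] [188, 147, 94, 70, 66, 78, 118, 153, 163]
220 206.47 211.05 sep 4.58 [173, 128, 66, 20, 16, 15, 18, 25, 28] [181, 141, 92, 70, 69, 76, 114, 151, 163]
245 206.94 211.1 sep 4.16 [106, 90, 57, 24, 12, 13, 21, 18, 17] [110, 101, 83, 72, 70, 72, 82, 91, 95]
265 206.99 210.92 sep 3.93 [107, 90, 58, 24, 10, 15, 21, 15, 19] [111, 102, 83, 71, 70, 71, 83, 92, 97]
280 206.99 211.22 sep 4.23 [108, 93, 59, 27, 14, 15, 18, 21, 22] [111, 104, 85, 72, 70, 73, 80, 92, 96]
295 207.28 211.09 sep 3.81 [107, 102, 69, 28, 10, 18, 17, 22, 10] [112, 106, 87, 73, 70, 73, 82, 93, 93]
310 207.17 211.38 sep 4.21 [107, 102, 67, 27, 17, 16, 15, 20, 16] [110, 107, 85, 72, 73, 72, 80, 91, 96]
325 207.22 211.36 sep 4.14 [108, 101, 68, 28, 15, 18, 17, 12, 19] [111, 105, 85, 71, 72, 73, 79, 90, 96]
340 207.41 211.16 sep 3.74 [107, 102, 74, 32, 19, 12, 21, 18, 18] [110, 107, 92, 73, 72, 71, 82, 92, 95]
```

View pics/w17d.png

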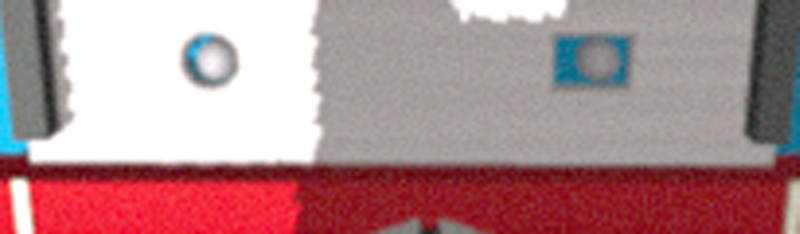

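```bash
python3 - <<'E'
from h import *
s=arm.sense(); print(s['time_s'],s['contact_force']); print(arm.job_done())
E
```

```text
33.1 [ 0.25966729  0.43424202 -0.81826421]
the job is handed in; nothing more can be done
None
```

I pushed the middle-sized plate (the one with the circuit board, on the red fixture) until it dropped over both pins, and handed the job in at 33.1 s. The job gives no verdict, so this rests on my own checks.

**What I did:** With the closed fingertips I pushed the near bar until the plate was square against the fence, at about 9 N. I then slid it along the fence from its left end at 4–7 N.

**What went wrong on the way:**
- **Fingertip height:** The images put the fingertips only about 7 mm ahead of the TCP, not 25 mm. My first push passed over the plate without touching it, so I lowered the tool and tried again.
- **First drop was not complete:** The force fell to zero and the pins showed in both holes. But the image fit gave a tilt of about 0.04–0.06 rad and about 2 mm of leftover offset. A second gentle push, with readings up to 5.4 N, corrected it.

**Last checks, with the arm clear and contact force at noise level:**
- **Pins:** Both show inside their holes. The round hole is about 1.2–1.4 mm off its pin, and the slot about 1.5 mm.
- **Height:** The gap between the plate's far edge and the fence top measured 4.3–4.6 px on the right, where 4.4 px means seated. It measured 3.7–4.2 px on the left, which could be the small remaining yaw or about 1 mm of height.
- **Tilt:** The fit gave about 0.017 rad, with an uncertainty of about 0.02 rad. That is as large as the margin to the 0.025 rad limit, so flatness is likely but not proven.
- **Bystanders:** I never touched the jar, screwdriver or phone, and saw no movement in the images. I did not measure their positions again.

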